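Sort scrubber cartridges by weight and reload the air sampler

TASK

The scrubber cartridges on the bench look alike, but some are packed with copper pellets and the others are empty and much lighter: lift each to tell which. Slide the manifold's lock bar fully open, then seat the full cartridges fully home in the numbered pockets, one after the other from pocket 1 at the brass inlet fitting without leaving a gap, and stand the empty ones upright in the divided crate, one per cell. When every cartridge is away, slide the lock bar back home against its stop; leave the screwdriver and power supply where they lie.

Things in the scene. Friction and masses are not known exactly. Their poses are not given: they have to be found in the camera images.
- cartridge1: scrubber cartridge, all alike to the eye: white ribbed cylinder 56 mm diameter, 70 mm high, steel foot, bare black grip stem 28 mm diameter, 50 mm long on top (120 mm in all). Origin: centre of underside; z up the stem. Stands on the bench at first. Empty: about 150 g; full: about 750 g (within a tenth). None if absent; 2 or 3 full and 1 to 3 empty are present
- cartridge2: scrubber cartridge, all alike to the eye: white ribbed cylinder 56 mm diameter, 70 mm high, steel foot, bare black grip stem 28 mm diameter, 50 mm long on top (120 mm in all). Origin: centre of underside; z up the stem. Stands on the bench at first. Empty: about 150 g; full: about 750 g (within a tenth). None if absent; 2 or 3 full and 1 to 3 empty are present
- cartridge3: scrubber cartridge, all alike to the eye: white ribbed cylinder 56 mm diameter, 70 mm high, steel foot, bare black grip stem 28 mm diameter, 50 mm long on top (120 mm in all). Origin: centre of underside; z up the stem. Stands on the bench at first. Empty: about 150 g; full: about 750 g (within a tenth). None if absent; 2 or 3 full and 1 to 3 empty are present
- cartridge4: scrubber cartridge, all alike to the eye: white ribbed cylinder 56 mm diameter, 70 mm high, steel foot, bare black grip stem 28 mm diameter, 50 mm long on top (120 mm in all). Origin: centre of underside; z up the stem. Stands on the bench at first. Empty: about 150 g; full: about 750 g (within a tenth). None if absent; 2 or 3 full and 1 to 3 empty are present
- cartridge5: scrubber cartridge, all alike to the eye: white ribbed cylinder 56 mm diameter, 70 mm high, steel foot, bare black grip stem 28 mm diameter, 50 mm long on top (120 mm in all). Origin: centre of underside; z up the stem. Stands on the bench at first. Empty: about 150 g; full: about 750 g (within a tenth). None if absent; 2 or 3 full and 1 to 3 empty are present
- cartridge6: scrubber cartridge, all alike to the eye: white ribbed cylinder 56 mm diameter, 70 mm high, steel foot, bare black grip stem 28 mm diameter, 50 mm long on top (120 mm in all). Origin: centre of underside; z up the stem. Stands on the bench at first. Empty: about 150 g; full: about 750 g (within a tenth). None if absent; 2 or 3 full and 1 to 3 empty are present
- manifold: fixed aluminium block, 100 (x) x 260 (y) x 60 (z) mm, three square pockets in a row along y, 80 mm apart. Origin: centre of underside. Brass inlet fitting on its +y end, by pocket 1; one, two, three black dots on the -x rim mark the pockets. The lock bar runs along the +x side, 84 to 92 mm above the bench; its tabs reach in to 20 mm from the line of pocket centres
- pocket1 (a point): centre of the floor of pocket 1 (nearest the inlet fitting): square pocket 62 mm wide and 50 mm deep, floor 10 mm above the bench; axes as the manifold's. A seated cartridge's origin lies here, its shoulder 80 mm and its stem's top 130 mm above the bench
- pocket2 (a point): centre of the floor of pocket 2 (the middle one): square pocket 62 mm wide and 50 mm deep, floor 10 mm above the bench; axes as the manifold's. A seated cartridge's origin lies here, its shoulder 80 mm and its stem's top 130 mm above the bench
- pocket3 (a point): centre of the floor of pocket 3 (farthest from the inlet): square pocket 62 mm wide and 50 mm deep, floor 10 mm above the bench; axes as the manifold's. A seated cartridge's origin lies here, its shoulder 80 mm and its stem's top 130 mm above the bench
- lock_bar (a joint): slide of the steel lock bar, m, along the manifold's +y: 0 = locked, against its stop, three tabs over the pockets 4 mm above the shoulders of seated cartridges; 0.040 = fully open, against the other stop, tabs between the pockets. Takes about 3 N; starts locked or nearly so
- lock_grip (a point): centre of the lock bar's upright black handle, at the end away from the inlet: 26 (x) x 16 (y) x 46 (z) mm, 91 to 137 mm above the bench; moves with the bar; axes as the manifold's. Pinch it from above across its 16 mm
- crate: fixed grey return crate, open on top, 168 x 168 mm, 60 mm high, walls 6 mm, divided into 2 x 2 cells. Origin: centre of its underside
- cell1 (a point): centre of the floor of one cell of the crate: 75 mm square, floor 6 mm above the bench, walls up to 60 mm above the bench
- cell2 (a point): centre of the floor of one cell of the crate: 75 mm square, floor 6 mm above the bench, walls up to 60 mm above the bench
- cell3 (a point): centre of the floor of one cell of the crate: 75 mm square, floor 6 mm above the bench, walls up to 60 mm above the bench
- cell4 (a point): centre of the floor of one cell of the crate: 75 mm square, floor 6 mm above the bench, walls up to 60 mm above the bench
- screwdriver: bystander: screwdriver with a red handle, 190 mm long, lying between crate and manifold, towards the far side; leave it alone
- supply: bystander: bare metal power supply module, 55 x 110 x 40 mm, lying beyond the manifold; leave it alone. Origin: centre of its underside

How it is judged:
On the way, in this order (a step that is already met when the one before it is completed fails the run):
1. the lock bar is slid open (beyond 35 of 40 mm) (value of joint lock_bar above 0.035 m), for 0.2 s.
2. a full (heavy) cartridge is seated and let go in pocket 1 while pockets 2 and 3 are empty ((((distance between cartridge1 and pocket1 below 0.01 m and angle between cartridge1's own z axis and vertical below 0.12 rad) and contact force between cartridge1 and manifold above 5.2 N and contact force between cartridge1 and the fingers below 0.5 N) or ((distance between cartridge2 and pocket1 below 0.01 m and angle between cartridge2's own z axis and vertical below 0.12 rad) and contact force between cartridge2 and manifold above 5.2 N and contact force between cartridge2 and the fingers below 0.5 N) or ((distance between cartridge3 and pocket1 below 0.01 m and angle between cartridge3's own z axis and vertical below 0.12 rad) and contact force between cartridge3 and manifold above 5.2 N and contact force between cartridge3 and the fingers below 0.5 N) or ((distance between cartridge4 and pocket1 below 0.01 m and angle between cartridge4's own z axis and vertical below 0.12 rad) and contact force between cartridge4 and manifold above 5.2 N and contact force between cartridge4 and the fingers below 0.5 N) or ((distance between cartridge5 and pocket1 below 0.01 m and angle between cartridge5's own z axis and vertical below 0.12 rad) and contact force between cartridge5 and manifold above 5.2 N and contact force between cartridge5 and the fingers below 0.5 N) or ((distance between cartridge6 and pocket1 below 0.01 m and angle between cartridge6's own z axis and vertical below 0.12 rad) and contact force between cartridge6 and manifold above 5.2 N and contact force between cartridge6 and the fingers below 0.5 N)) and distance between each of cartridge1, cartridge2, cartridge3, cartridge4, cartridge5, cartridge6 and pocket2 above 0.03 m and distance between each of cartridge1, cartridge2, cartridge3, cartridge4, cartridge5, cartridge6 and pocket3 above 0.03 m), for 0.2 s.
3. full cartridges are seated and let go in pockets 1 and 2 while pocket 3 is empty ((((distance between cartridge1 and pocket1 below 0.01 m and angle between cartridge1's own z axis and vertical below 0.12 rad) and contact force between cartridge1 and manifold above 5.2 N and contact force between cartridge1 and the fingers below 0.5 N) or ((distance between cartridge2 and pocket1 below 0.01 m and angle between cartridge2's own z axis and vertical below 0.12 rad) and contact force between cartridge2 and manifold above 5.2 N and contact force between cartridge2 and the fingers below 0.5 N) or ((distance between cartridge3 and pocket1 below 0.01 m and angle between cartridge3's own z axis and vertical below 0.12 rad) and contact force between cartridge3 and manifold above 5.2 N and contact force between cartridge3 and the fingers below 0.5 N) or ((distance between cartridge4 and pocket1 below 0.01 m and angle between cartridge4's own z axis and vertical below 0.12 rad) and contact force between cartridge4 and manifold above 5.2 N and contact force between cartridge4 and the fingers below 0.5 N) or ((distance between cartridge5 and pocket1 below 0.01 m and angle between cartridge5's own z axis and vertical below 0.12 rad) and contact force between cartridge5 and manifold above 5.2 N and contact force between cartridge5 and the fingers below 0.5 N) or ((distance between cartridge6 and pocket1 below 0.01 m and angle between cartridge6's own z axis and vertical below 0.12 rad) and contact force between cartridge6 and manifold above 5.2 N and contact force between cartridge6 and the fingers below 0.5 N)) and (((distance between cartridge1 and pocket2 below 0.01 m and angle between cartridge1's own z axis and vertical below 0.12 rad) and contact force between cartridge1 and manifold above 5.2 N and contact force between cartridge1 and the fingers below 0.5 N) or ((distance between cartridge2 and pocket2 below 0.01 m and angle between cartridge2's own z axis and vertical below 0.12 rad) and contact force between cartridge2 and manifold above 5.2 N and contact force between cartridge2 and the fingers below 0.5 N) or ((distance between cartridge3 and pocket2 below 0.01 m and angle between cartridge3's own z axis and vertical below 0.12 rad) and contact force between cartridge3 and manifold above 5.2 N and contact force between cartridge3 and the fingers below 0.5 N) or ((distance between cartridge4 and pocket2 below 0.01 m and angle between cartridge4's own z axis and vertical below 0.12 rad) and contact force between cartridge4 and manifold above 5.2 N and contact force between cartridge4 and the fingers below 0.5 N) or ((distance between cartridge5 and pocket2 below 0.01 m and angle between cartridge5's own z axis and vertical below 0.12 rad) and contact force between cartridge5 and manifold above 5.2 N and contact force between cartridge5 and the fingers below 0.5 N) or ((distance between cartridge6 and pocket2 below 0.01 m and angle between cartridge6's own z axis and vertical below 0.12 rad) and contact force between cartridge6 and manifold above 5.2 N and contact force between cartridge6 and the fingers below 0.5 N)) and distance between each of cartridge1, cartridge2, cartridge3, cartridge4, cartridge5, cartridge6 and pocket3 above 0.03 m), for 0.2 s.
4. every cartridge is away in its place, and the lock bar is home (within 4 mm) (((((distance between cartridge1 and pocket1 below 0.01 m and angle between cartridge1's own z axis and vertical below 0.12 rad) or (distance between cartridge1 and pocket2 below 0.01 m and angle between cartridge1's own z axis and vertical below 0.12 rad) or (distance between cartridge1 and pocket3 below 0.01 m and angle between cartridge1's own z axis and vertical below 0.12 rad)) and contact force between cartridge1 and manifold above 5.2 N) or (((distance between cartridge1 and cell1 below 0.018 m and angle between cartridge1's own z axis and vertical below 0.15 rad) or (distance between cartridge1 and cell2 below 0.018 m and angle between cartridge1's own z axis and vertical below 0.15 rad) or (distance between cartridge1 and cell3 below 0.018 m and angle between cartridge1's own z axis and vertical below 0.15 rad) or (distance between cartridge1 and cell4 below 0.018 m and angle between cartridge1's own z axis and vertical below 0.15 rad)) and contact force between cartridge1 and crate below 5.2 N)) and ((((distance between cartridge2 and pocket1 below 0.01 m and angle between cartridge2's own z axis and vertical below 0.12 rad) or (distance between cartridge2 and pocket2 below 0.01 m and angle between cartridge2's own z axis and vertical below 0.12 rad) or (distance between cartridge2 and pocket3 below 0.01 m and angle between cartridge2's own z axis and vertical below 0.12 rad)) and contact force between cartridge2 and manifold above 5.2 N) or (((distance between cartridge2 and cell1 below 0.018 m and angle between cartridge2's own z axis and vertical below 0.15 rad) or (distance between cartridge2 and cell2 below 0.018 m and angle between cartridge2's own z axis and vertical below 0.15 rad) or (distance between cartridge2 and cell3 below 0.018 m and angle between cartridge2's own z axis and vertical below 0.15 rad) or (distance between cartridge2 and cell4 below 0.018 m and angle between cartridge2's own z axis and vertical below 0.15 rad)) and contact force between cartridge2 and crate below 5.2 N)) and ((((distance between cartridge3 and pocket1 below 0.01 m and angle between cartridge3's own z axis and vertical below 0.12 rad) or (distance between cartridge3 and pocket2 below 0.01 m and angle between cartridge3's own z axis and vertical below 0.12 rad) or (distance between cartridge3 and pocket3 below 0.01 m and angle between cartridge3's own z axis and vertical below 0.12 rad)) and contact force between cartridge3 and manifold above 5.2 N) or (((distance between cartridge3 and cell1 below 0.018 m and angle between cartridge3's own z axis and vertical below 0.15 rad) or (distance between cartridge3 and cell2 below 0.018 m and angle between cartridge3's own z axis and vertical below 0.15 rad) or (distance between cartridge3 and cell3 below 0.018 m and angle between cartridge3's own z axis and vertical below 0.15 rad) or (distance between cartridge3 and cell4 below 0.018 m and angle between cartridge3's own z axis and vertical below 0.15 rad)) and contact force between cartridge3 and crate below 5.2 N)) and ((((distance between cartridge4 and pocket1 below 0.01 m and angle between cartridge4's own z axis and vertical below 0.12 rad) or (distance between cartridge4 and pocket2 below 0.01 m and angle between cartridge4's own z axis and vertical below 0.12 rad) or (distance between cartridge4 and pocket3 below 0.01 m and angle between cartridge4's own z axis and vertical below 0.12 rad)) and contact force between cartridge4 and manifold above 5.2 N) or (((distance between cartridge4 and cell1 below 0.018 m and angle between cartridge4's own z axis and vertical below 0.15 rad) or (distance between cartridge4 and cell2 below 0.018 m and angle between cartridge4's own z axis and vertical below 0.15 rad) or (distance between cartridge4 and cell3 below 0.018 m and angle between cartridge4's own z axis and vertical below 0.15 rad) or (distance between cartridge4 and cell4 below 0.018 m and angle between cartridge4's own z axis and vertical below 0.15 rad)) and contact force between cartridge4 and crate below 5.2 N)) and ((((distance between cartridge5 and pocket1 below 0.01 m and angle between cartridge5's own z axis and vertical below 0.12 rad) or (distance between cartridge5 and pocket2 below 0.01 m and angle between cartridge5's own z axis and vertical below 0.12 rad) or (distance between cartridge5 and pocket3 below 0.01 m and angle between cartridge5's own z axis and vertical below 0.12 rad)) and contact force between cartridge5 and manifold above 5.2 N) or (((distance between cartridge5 and cell1 below 0.018 m and angle between cartridge5's own z axis and vertical below 0.15 rad) or (distance between cartridge5 and cell2 below 0.018 m and angle between cartridge5's own z axis and vertical below 0.15 rad) or (distance between cartridge5 and cell3 below 0.018 m and angle between cartridge5's own z axis and vertical below 0.15 rad) or (distance between cartridge5 and cell4 below 0.018 m and angle between cartridge5's own z axis and vertical below 0.15 rad)) and contact force between cartridge5 and crate below 5.2 N)) and ((((distance between cartridge6 and pocket1 below 0.01 m and angle between cartridge6's own z axis and vertical below 0.12 rad) or (distance between cartridge6 and pocket2 below 0.01 m and angle between cartridge6's own z axis and vertical below 0.12 rad) or (distance between cartridge6 and pocket3 below 0.01 m and angle between cartridge6's own z axis and vertical below 0.12 rad)) and contact force between cartridge6 and manifold above 5.2 N) or (((distance between cartridge6 and cell1 below 0.018 m and angle between cartridge6's own z axis and vertical below 0.15 rad) or (distance between cartridge6 and cell2 below 0.018 m and angle between cartridge6's own z axis and vertical below 0.15 rad) or (distance between cartridge6 and cell3 below 0.018 m and angle between cartridge6's own z axis and vertical below 0.15 rad) or (distance between cartridge6 and cell4 below 0.018 m and angle between cartridge6's own z axis and vertical below 0.15 rad)) and contact force between cartridge6 and crate below 5.2 N)) and (((distance between cartridge1 and pocket1 below 0.01 m and angle between cartridge1's own z axis and vertical below 0.12 rad) and contact force between cartridge1 and manifold above 5.2 N and contact force between cartridge1 and the fingers below 0.5 N) or ((distance between cartridge2 and pocket1 below 0.01 m and angle between cartridge2's own z axis and vertical below 0.12 rad) and contact force between cartridge2 and manifold above 5.2 N and contact force between cartridge2 and the fingers below 0.5 N) or ((distance between cartridge3 and pocket1 below 0.01 m and angle between cartridge3's own z axis and vertical below 0.12 rad) and contact force between cartridge3 and manifold above 5.2 N and contact force between cartridge3 and the fingers below 0.5 N) or ((distance between cartridge4 and pocket1 below 0.01 m and angle between cartridge4's own z axis and vertical below 0.12 rad) and contact force between cartridge4 and manifold above 5.2 N and contact force between cartridge4 and the fingers below 0.5 N) or ((distance between cartridge5 and pocket1 below 0.01 m and angle between cartridge5's own z axis and vertical below 0.12 rad) and contact force between cartridge5 and manifold above 5.2 N and contact force between cartridge5 and the fingers below 0.5 N) or ((distance between cartridge6 and pocket1 below 0.01 m and angle between cartridge6's own z axis and vertical below 0.12 rad) and contact force between cartridge6 and manifold above 5.2 N and contact force between cartridge6 and the fingers below 0.5 N)) and (((distance between cartridge1 and pocket2 below 0.01 m and angle between cartridge1's own z axis and vertical below 0.12 rad) and contact force between cartridge1 and manifold above 5.2 N and contact force between cartridge1 and the fingers below 0.5 N) or ((distance between cartridge2 and pocket2 below 0.01 m and angle between cartridge2's own z axis and vertical below 0.12 rad) and contact force between cartridge2 and manifold above 5.2 N and contact force between cartridge2 and the fingers below 0.5 N) or ((distance between cartridge3 and pocket2 below 0.01 m and angle between cartridge3's own z axis and vertical below 0.12 rad) and contact force between cartridge3 and manifold above 5.2 N and contact force between cartridge3 and the fingers below 0.5 N) or ((distance between cartridge4 and pocket2 below 0.01 m and angle between cartridge4's own z axis and vertical below 0.12 rad) and contact force between cartridge4 and manifold above 5.2 N and contact force between cartridge4 and the fingers below 0.5 N) or ((distance between cartridge5 and pocket2 below 0.01 m and angle between cartridge5's own z axis and vertical below 0.12 rad) and contact force between cartridge5 and manifold above 5.2 N and contact force between cartridge5 and the fingers below 0.5 N) or ((distance between cartridge6 and pocket2 below 0.01 m and angle between cartridge6's own z axis and vertical below 0.12 rad) and contact force between cartridge6 and manifold above 5.2 N and contact force between cartridge6 and the fingers below 0.5 N)) and value of joint lock_bar below 0.004 m), for 0.2 s.
At the end, for the whole second after the job is handed in: Full cartridges (weight on the manifold above 5.2 N) upright (0.12 rad) in pockets 1, 2 and, if a third, 3, within 10 mm of the floor centre; empty ones (below 5.2 N) upright (0.15 rad), one per crate cell, within 18 mm of its floor centre; lock bar within 4 mm of home; all released and at rest (all of step 4 and linear speed of each of cartridge1, cartridge2, cartridge3, cartridge4, cartridge5, cartridge6 below 0.02 m/s); the robot touches nothing.
It fails at once if the screwdriver or power supply is moved by more than 30 mm (distance of any of screwdriver, supply from where it was at the start of the episode above 0.03 m).
Of cartridge1, cartridge3, cartridge4 only 1 to 3 are there at a start; the rules pass over those that are not, and their reading is None.
At some moment in a run one of cartridge1, cartridge2, cartridge3, cartridge4, cartridge5, cartridge6 may be knocked a few centimetres aside while the robot is not near it.
It also fails if it takes over 210 s, if anything falls off the work surface, if the arm or the gripper's body presses on something with over 40 N, if the wrist force passes 120 N, or if a joint passes its speed limit or range.

ROBOT

A 6-joint arm with a two-finger parallel gripper is mounted at the origin on the work surface. World frame = base frame: x ahead of the robot, y to its left, z up, the work surface at z = 0. Lengths are in m, angles in rad, forces in N, time in s.
With the tool pointing down it reaches from about 0.35 to 0.975 m from the base axis. Payload 4.9 kg.
Tool frame: the origin (TCP) lies midway between the tips of the shut fingers; the grasp point (between the pads) lies 19 mm behind it (ctrl.hold_point_z is the distance from the TCP to the grasp point, in m); z points along the fingers, y is the line along which they close (so a half turn about z gives the same grasp; the last joint's range is limited). The gripper opens to 85 mm and grips with 20 to 120 N. Pads are 22 mm wide; open, the fingers measure 114 mm over their backs; the gripper's body (76 mm by 85 mm) begins 54 mm behind the grasp point. The pads swing forward as they close: fully open they stand 13 mm farther back than shut.
Start: joints at [-1.383, 0.053, 1.613, -0, 1.476, -0.119], TCP at [0.189, -0.596, 0.231] pointing down, gripper open.
Joint ranges: [-3.01, 3.01], [-1.01, 2.22], [0.06, 2.58], [-1.02, 4.17], [0.09, 2.62], [-3.14, 3.14]. Speed limits (rad/s): [2.57, 2.57, 3.14, 3.14, 3.14, 3.14].

INTERFACE

Orientations are given as a rotation vector (axis times angle).
In Python, from station import status, viewer, finish_job, ctrl gives the robot as it stands.
- The arm moves only by the shell command python3 -m jog 'ROWS' [FORCE]. ROWS is JSON, a list of rows, each a list of 7 numbers: the turn, a rotation vector about the tool's x, y, z each as a share of 5 degrees, from -1 to 1, then the shift along the tool's x, y, z each as a share of 30 mm, from -1 to 1, then the opening, from -1 (shut) to 1 (fully open). A call has 1 to 5 rows; each row shifts and turns the commanded pose from where the row before left it, along the tool's axes as they then stand; what a row does not reach is not made up. A row lasts 1/8 s, in which the tool goes at most 62.5 mm and 10.7 degrees, less where a joint would pass 70% of its speed; a pose out of reach is approached as far as the arm can. A call with a number of a shift or a turn outside -1 to 1 is refused whole. A call with a gripper value outside its range is refused whole. The fingers move at their own pace and stop on an object; FORCE is the grip in N (left out, the last holds). Time passes only in rows, so rows that do not move let the fingers close. It gives the time, the measured TCP pose, the force, the opening and the grip force at its end, in the units of the state.
- status.get_obs(): the state, without advancing time (a new reading comes with each control period).
- viewer.get_image(name): name is "scene" or "top"; returns a dict with "img" (480x640x3 uint8, red, green, blue), "fovy" (degrees; the focal length in pixels is half the picture's height over the tangent of half this angle, whatever the lens; pixels are square), "cx", "cy" (the principal point, pixels), "rvec" (rotation vector, rad) and "tvec" (3), from world to camera coordinates, as OpenCV has them. Camera axes: x right, y down, z forward; pixel columns grow to the right and rows downward; lengths in m; the calibration is good to about 2 mm. A picture is of the moment at which its call begins. There is no depth.
- finish_job(): hands the job in; it is judged then, once.
The state is a dict: "t": time; "q": joint angles; "dq": joint speeds; "effort": joint torques, N m; "tool_pos": TCP position; "tool_rot": TCP orientation; "contact_force": force on the tool from outside, world axes, zero at the start; "wrist_torque": the same for the moment, N m; "opening": finger opening in m; "grip_force": force on a finger pad.
Only numpy, scipy, OpenCV 4.12 (cv2) and the standard library are available. Lean on these libraries where they do the work, as an engineer would, in place of code of your own. Each camera call takes 0.05 s, during which the arm holds its last target. There are 200 camera calls.

## Working session

There is one attempt and no reset: what is moved stays moved. The work goes in short steps, Python scripts to look and compute and a shell command to move; the robot and the scene stay as the last step left them, time stands still between calls to the robot, and variables do not carry over. Pictures are saved under pics/ and viewed, at most 14 in all, crops included, and the job is handed in when it is done.

```bash
ls; mkdir -p pics; cat > h.py <<'E'
import numpy as np, cv2
from station import status, viewer, finish_job, ctrl
def snap(n,f):
    d=viewer.get_image(n); cv2.imwrite('pics/'+f,cv2.cvtColor(d['img'],cv2.COLOR_RGB2BGR))
    c={k:np.array(d[k]).tolist() for k in('fovy','cx','cy','rvec','tvec')}
    import json; json.dump(c,open(n+'.json','w')); return d
def cam(n):
    import json; c=json.load(open(n+'.json'));f=240/np.tan(np.radians(c['fovy'])/2)
    return np.array([[f,0,c['cx']],[0,f,c['cy']],[0,0,1]]),cv2.Rodrigues(np.array(c['rvec'],float))[0],np.array(c['tvec'],float).reshape(3)
def ray(n,u,v,z):
    K,R,t=cam(n); d=R.T@np.linalg.inv(K)@[u,v,1]; o=-R.T@t
    return o+d*(z-o[2])/d[2]
def proj(n,p):
    K,R,t=cam(n); x=K@(R@np.array(p)+t); return x[:2]/x[2]
E
python3 - <<'E'
from h import *
for n in('scene','top'):
    snap(n,n+'0.png'); K,R,t=cam(n); print(n,K[0,0],-R.T@t, R[2])
print(status.get_obs(),ctrl.hold_point_z)
E
```

```text
pics
scene 579.2108410466662 [1.35066809 0.05280869 0.99220916] [-0.64956694 -0.05741222 -0.75813364]
top 511.5750850898828 [ 0.41840044 -0.02900225  1.06061007] [ 0.15677244 -0.00794651 -0.98760278]
{'t': 0.1, 'q': array([-1.38300803e+00,  5.33122111e-02,  1.61413317e+00,  1.41409440e-05,
        1.47597145e+00, -1.18970262e-01]), 'dq': array([ 0.00090213, -0.00276815, -0.00584989, -0.00089602,  0.0009256 ,
        0.00192061]), 'effort': array([ 5.04170876e-04, -3.94901276e+01, -3.71362245e+01, -2.03369527e-04,
        3.92955626e-03, -7.18546801e-06]), 'tool_pos': array([ 0.18865073, -0.59527715,  0.23018674]), 'tool_rot': array([-3.10290989e+00, -4.79687444e-01,  7.64342598e-05]), 'contact_force': array([ 0.23839262, -0.18410329,  0.50538751]), 'wrist_torque': array([ 0.05164064,  0.02514384, -0.02558932]), 'grip_force': 0.0, 'opening': 0.08575071829833997} 0.0187
```

View pics/scene0.png

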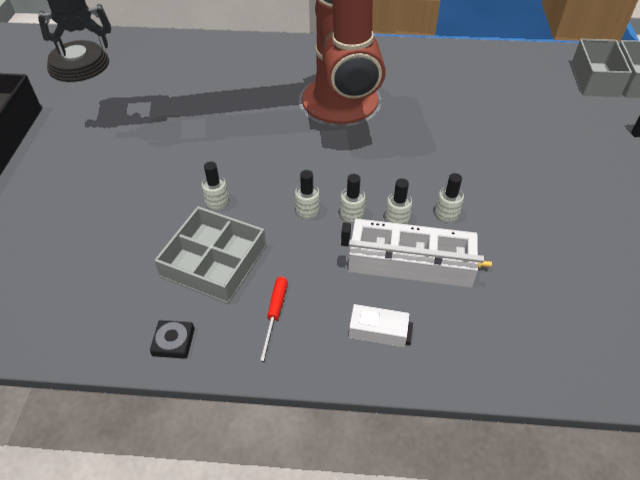

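View pics/top0.png

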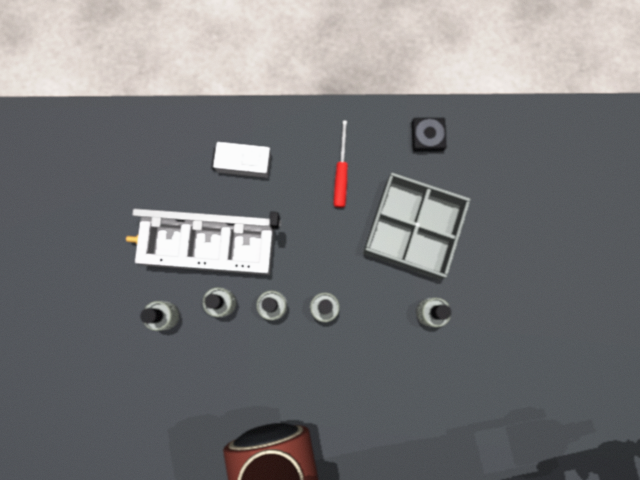

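The pictures show five cartridges (stem tops in the top view near (150,316), (214,301), (270,304), (326,307) and (441,312)). The manifold is on the left with its inlet at (130,239), the lock handle is at (275,219), and the crate is centred near (417,226). I'll enlarge the top view to measure.

```bash
python3 - <<'E'
from h import *
i=cv2.imread('pics/top0.png')[190:340,120:300]
cv2.imwrite('pics/c1.png',cv2.resize(i,None,fx=4,fy=4,interpolation=cv2.INTER_CUBIC))
i=cv2.imread('pics/top0.png')[165:340,300:480]
cv2.imwrite('pics/c2.png',cv2.resize(i,None,fx=3.4,fy=3.4,interpolation=cv2.INTER_CUBIC))
E
```

```text
(no output)
```

View pics/c1.png

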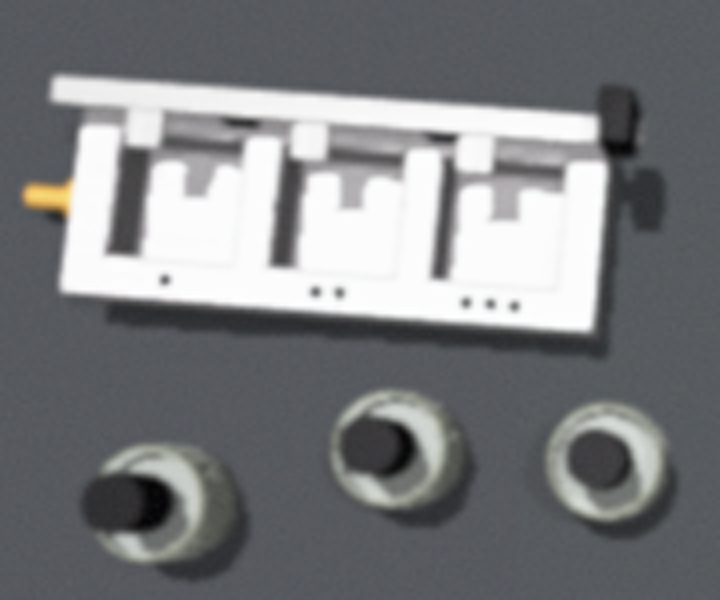

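View pics/c2.png

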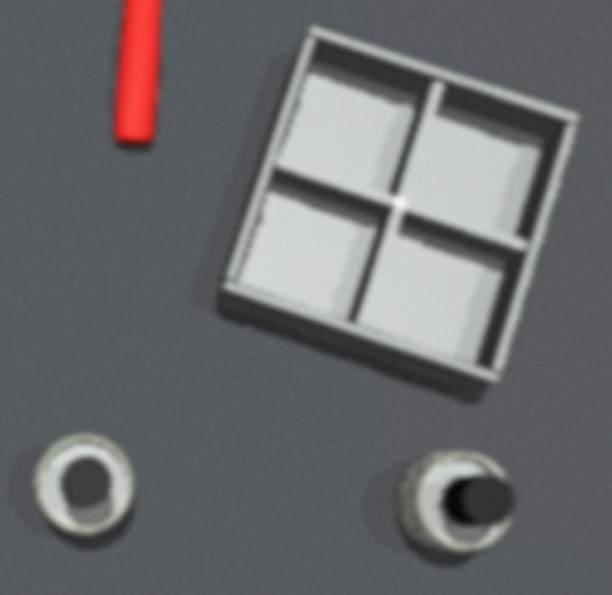

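```bash
cat > m.py <<'E'
from h import *
a=lambda u,v:(120+(u+.5)/4-.5,190+(v+.5)/4-.5)
b=lambda u,v:(300+(u+.5)/3.4-.5,165+(v+.5)/3.4-.5)
P=lambda p,z:ray('top',*p,z)[:2]
r=lambda x:np.round(x,4)
if __name__=='__main__':
    for n,p in dict(A=a(112,503),B=a(371,446),C=a(598,460),D=b(87,480),E=b(490,499)).items(): print(n,r(P(p,.12)))
    fl,fr,ul,ur=P(a(60,292),.06),P(a(595,332),.06),P(a(82,122),.06),P(a(608,162),.06)
    print('man front',r(fl),r(fr),np.linalg.norm(fl-fr))
    yd=(fl-fr)/np.linalg.norm(fl-fr); xd=np.array([yd[1],-yd[0]])
    c=(fl+fr)/2+xd*.05; print('yaw',np.degrees(np.arctan2(-yd[0],yd[1])),'centre',r(c), [r(c+yd*k) for k in(.08,0,-.08)])
    for d in((165,280),(327,292),(490,303)):
        q=P(a(*d),.06)-c; print('dot',r(q@xd),r(q@yd))
    q=P(a(24,194),.03)-c; print('inlet',q@xd,q@yd)
    g=P(a(619,117),.137); print('grip',r(g),r((g-c)@xd),r((g-c)@yd))
    cr=[P(b(*k),.06) for k in((313,28),(578,117),(497,380),(222,287))]
    print('crate',[r(k) for k in cr],[r(np.linalg.norm(cr[i]-cr[i-1])) for i in range(4)])
    cc=np.mean(cr,0); e=(cr[0]+cr[1]-cr[2]-cr[3]); e/=np.linalg.norm(e); f=np.array([-e[1],e[0]])
    print(r(cc),'yaw',np.degrees(np.arctan2(e[1],e[0])),[r(cc+.0405*(i*e+j*f)) for i in(1,-1) for j in(1,-1)])
    # check in scene view
    o=status.get_obs(); print(cv2.Rodrigues(o['tool_rot'])[0].round(3))
    for n,pt in(('A',[*P(a(112,503),.12),.12]),('E',[*P(b(490,499),.12),.12]),('C',[*P(a(598,460),.12),.12]),('g',[*g,.137]),('crate',[*cc,.06])): print(n,proj('scene',pt))
E
python3 m.py
```

```text
A [0.4221 0.2701]
B [0.4465 0.1534]
C [0.4391 0.0501]
D [ 0.4359 -0.0521]
E [ 0.4236 -0.2678]
man front [0.5247 0.3187] [0.5025 0.0568] 0.2628565490210121
yaw -4.851194896918967 centre [0.5634 0.1835] [array([0.5702, 0.2633]), array([0.5634, 0.1835]), array([0.5567, 0.1038])]
dot -0.0403 0.081
dot -0.0402 0.0012
dot -0.0397 -0.0789
inlet 0.0005737946925434398 0.16675413145590665
grip [0.5947 0.0396] 0.0433 -0.1408
crate [array([ 0.7017, -0.1915]), array([ 0.6462, -0.3462]), array([ 0.4916, -0.2905]), array([ 0.5471, -0.1334])] [np.float64(0.1652), np.float64(0.1644), np.float64(0.1643), np.float64(0.1666)]
[ 0.5966 -0.2404] yaw -20.205473685526538 [array([ 0.6486, -0.2164]), array([ 0.6207, -0.2924]), array([ 0.5726, -0.1884]), array([ 0.5447, -0.2644])]
[[ 0.953  0.302 -0.   ]
 [ 0.302 -0.953  0.002]
 [ 0.    -0.002 -1.   ]]
A [454.7849073  178.04458957]
E [209.2789289  165.95188357]
C [352.6595418 178.2471805]
g [344.42800874 226.51355649]
crate [209.74032458 244.00284   ]
```

```bash
cat > go.py <<'E'
import sys
from h import *
# python3 go.py x y z : units of 30 mm along the tool axes; yaw left to manifold's, units of 5 deg
def go(x,y,z,yaw=-4.85):
    o=status.get_obs(); R=cv2.Rodrigues(o['tool_rot'])[0]
    Rt=np.array([[np.cos(np.radians(yaw)),np.sin(np.radians(yaw)),0],[np.sin(np.radians(yaw)),-np.cos(np.radians(yaw)),0],[0,0,-1.]])
    print('t%.1f'%o['t'],'pos',o['tool_pos'].round(4),'turn/5deg',(np.degrees(cv2.Rodrigues(R.T@Rt)[0].ravel())/5).round(2),
     'now-axes',(R.T@(np.array([x,y,z])-o['tool_pos'])/.03).round(2),'after-turn',(Rt.T@(np.array([x,y,z])-o['tool_pos'])/.03).round(2),
     'F',o['contact_force'].round(1),'open',round(o['opening'],4),'grip',round(o['grip_force'],1))
if __name__=='__main__': go(*map(float,sys.argv[1:]))
E
python3 -m jog '[[0,0,0.9,0,0,0,1],[0,0,0.9,0,0,0,1],[0,0,0.9,0,0,0,1],[0,0,0.9,0,0,0,1],[0,0,0.9,0,0,0,1]]' 60
python3 go.py .5947 .0396 .20
```

```text
t: 0.72
tool_pos: [0.1887, -0.5954, 0.2305]
tool_rot: [-3.137, 0.139, 0.0]
contact_force: [-1.0, -0.7, -0.5]
opening: 0.0857
grip_force: 0.0
t0.7 pos [ 0.1887 -0.5954  0.2305] turn/5deg [-0.01  0.   -0.04] now-axes [ 11.61 -22.28   1.04] after-turn [ 11.7  -22.24   1.02] F [-1.  -0.7 -0.5] open 0.0857 grip 0.0
```

```bash
python3 -m jog '[[0,0,0,0.5,-0.97,0,1],[0,0,0,0.5,-0.97,0,1],[0,0,0,0.5,-0.97,0,1],[0,0,0,0.5,-0.97,0,1],[0,0,0,0.5,-0.97,0,1]]' >/dev/null
python3 -m jog '[[0,0,0,0.5,-0.97,0,1],[0,0,0,0.5,-0.97,0,1],[0,0,0,0.5,-0.97,0,1],[0,0,0,0.5,-0.97,0,1],[0,0,0,0.5,-0.97,0,1]]' >/dev/null
python3 -m jog '[[0,0,0,0.5,-0.97,0,1],[0,0,0,0.5,-0.97,0,1],[0,0,0,0.5,-0.97,0,1],[0,0,0,0.5,-0.97,0,1],[0,0,0,0.5,-0.97,0,1]]' >/dev/null
python3 -m jog '[[0,0,0,0.5,-0.97,0,1],[0,0,0,0.5,-0.97,0,1],[0,0,0,0.5,-0.97,0,1],[0,0,0,0.5,-0.97,0,1],[0,0,0,0.5,-0.97,0,1]]' >/dev/null
python3 -m jog '[[0,0,0,0.5,-0.9,0,0],[0,0,0,0.5,-0.9,0,0],[0,0,0,0.5,-0.9,0,0],[0,0,0,0,0,0,0],[0,0,0,0,0,0,0]]'
python3 go.py .5947 .0396 .10
```

```text
t: 3.85
tool_pos: [0.5889, 0.0349, 0.2308]
tool_rot: [3.138, -0.135, -0.002]
contact_force: [-0.7, -0.4, 1.5]
opening: 0.043
grip_force: 0.0
t3.9 pos [0.5889 0.0349 0.2308] turn/5deg [ 0.    0.01 -0.01] now-axes [ 0.18 -0.17  4.36] after-turn [ 0.18 -0.17  4.36] F [-0.7 -0.4  1.5] open 0.043 grip 0.0
```

```bash
python3 -m jog '[[0,0,0,0.18,-0.17,0.9,0],[0,0,0,0,0,0.9,0],[0,0,0,0,0,0.9,0],[0,0,0,0,0,0.9,0],[0,0,0,0,0,0.7,0]]' 60
python3 -m jog '[[0,0,0,0,0,0,-1],[0,0,0,0,0,0,-1],[0,0,0,0,0,0,-1],[0,0,0,0,0,0,-1],[0,0,0,0,0,0,-1]]'
python3 go.py .5947 .0396 .10
```

```text
t: 4.47
tool_pos: [0.5943, 0.0389, 0.1009]
tool_rot: [3.138, -0.137, -0.002]
contact_force: [0.5, -0.3, 0.6]
opening: 0.0426
grip_force: 0.0
t: 5.1
tool_pos: [0.5948, 0.0398, 0.1022]
tool_rot: [3.139, -0.135, -0.002]
contact_force: [-3.5, -0.0, -3.5]
opening: 0.0153
grip_force: 59.9
t5.1 pos [0.5948 0.0398 0.1022] turn/5deg [ 0.    0.01 -0.01] now-axes [-0.    0.01  0.07] after-turn [-0.    0.01  0.07] F [-3.5 -0.  -3.5] open 0.0153 grip 59.9
```

```bash
python3 -m jog '[[0,0,0,0,-0.4,0,-1],[0,0,0,0,-0.4,0,-1],[0,0,0,0,-0.4,0,-1],[0,0,0,0,-0.12,0,-1],[0,0,0,0,0,0,-1]]'
python3 -m jog '[[0,0,0,0,-0.1,0,-1],[0,0,0,0,-0.05,0,-1],[0,0,0,0,0,0,-1]]'; python3 go.py .5947 .0396 .10
```

```text
t: 5.72
tool_pos: [0.5976, 0.0719, 0.1024]
tool_rot: [3.124, -0.136, -0.006]
contact_force: [-9.5, -29.2, 1.6]
opening: 0.0152
grip_force: 62.4
t: 6.1
tool_pos: [0.5976, 0.0719, 0.1024]
tool_rot: [3.116, -0.137, -0.008]
contact_force: [-11.3, -45.4, 3.2]
opening: 0.0152
grip_force: 70.3
t6.1 pos [0.5976 0.0719 0.1024] turn/5deg [ 0.26  0.05 -0.04] now-axes [-0.    1.08  0.11] after-turn [-0.    1.08  0.08] F [-11.3 -45.4   3.2] open 0.0152 grip 70.3
```

```bash
python3 -m jog '[[0,0,0,0,0.2,0,-1],[0,0,0,0,0,0,-1],[0,0,0,0,0,0,0],[0,0,0,0,0,0,0],[0,0,0,0,0,-1,0]]'
python3 -m jog '[[0,0,0,0,0,-1,0],[0,0,0,0,0,-1,0],[0,0,0,-1,0,-1,0],[0,0,0,-1,0,-1,0],[0,0,0,-1,0,0,0]]'
python3 -m jog '[[0,0,0,-1,0,0,0.3],[0,0,0,-1,0,0,0.3],[0,0,0,-1,0,0,0.3],[0,0,0,-1,0,0,0.3],[0,0,0,0,0,0,0.3]]'
python3 - <<'E'
from h import *
snap('top','top1.png');snap('scene','s1.png')
i=cv2.imread('pics/top1.png')[190:340,120:300]
i=cv2.resize(i,(480,400),interpolation=cv2.INTER_CUBIC)
j=cv2.imread('pics/s1.png')[160:300,330:500]
j=cv2.resize(j,(320,264),interpolation=cv2.INTER_CUBIC); j=np.vstack([j,np.zeros((136,320,3),np.uint8)])
cv2.imwrite('pics/c3.png',np.hstack([i,j]))
E
python3 go.py .4391 .0501 .104
```

```text
t: 6.72
tool_pos: [0.5975, 0.0786, 0.1309]
tool_rot: [-3.138, 0.134, 0.005]
contact_force: [0.6, -0.6, 0.6]
opening: 0.0423
grip_force: 0.0
t: 7.35
tool_pos: [0.5103, 0.0866, 0.2575]
tool_rot: [-3.137, 0.133, -0.015]
contact_force: [-0.1, -0.1, 0.9]
opening: 0.043
grip_force: 0.0
t: 7.98
tool_pos: [0.389, 0.0967, 0.2538]
tool_rot: [-3.138, 0.132, -0.007]
contact_force: [-0.2, 0.4, 0.0]
opening: 0.0554
grip_force: 0.0
t8.1 pos [0.39   0.0963 0.2535] turn/5deg [-0.01 -0.04 -0.  ] now-axes [1.75 1.4  4.99] after-turn [1.76 1.4  4.98] F [ 0.  -0.3  0.2] open 0.0555 grip 0.0
```

View pics/c3.png

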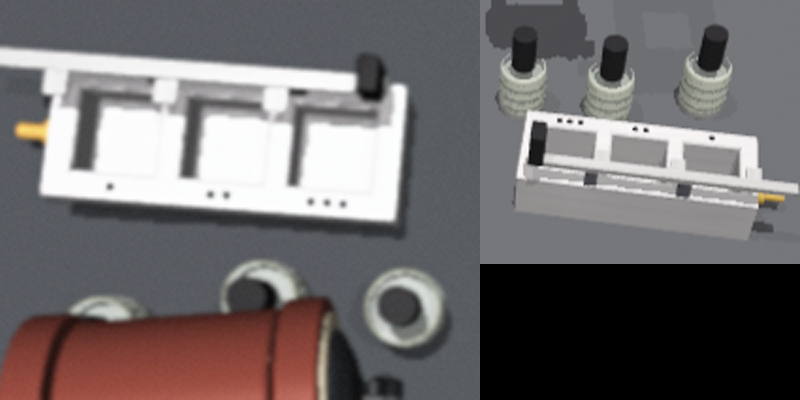

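The bar has moved, and its tabs now sit near the ribs between pockets. I'll measure how far it really is open. Handle top is at crop (371,75), tabs at (55,80), (165,90) and (275,99).

```bash
python3 - <<'E'
from m import *
s=8/3; a2=lambda u,v:(120+(u+.5)/s-.5,190+(v+.5)/s-.5)
c=np.array([.5635,.1845]);yd=np.array([.0845,.9964]);xd=np.array([yd[1],-yd[0]])
for n,f,p,z in [('tab0',a,(145,123),.092),('tab0',a,(309,135),.092),('tab0',a,(474,148),.092),('h0',a,(619,117),.137),
  ('tab1',a2,(55,79),.092),('tab1',a2,(165,89),.092),('tab1',a2,(275,98),.092),('h1',a2,(371,75),.137)]:
    q=P(f(*p),z)-c; print(n,r(q@xd),r(q@yd))
E
```

```text
tab0 0.0315 0.089
tab0 0.0316 0.0099
tab0 0.0313 -0.0696
h0 0.0433 -0.1418
tab1 0.0314 0.119
tab1 0.03 0.0393
tab1 0.0294 -0.0403
h1 0.0431 -0.1131
```

```bash
python3 -m jog '[[0,0,0,0.88,0.7,0,0.3],[0,0,0,0.88,0.7,0,0.3],[0,0,0,0,0,0.9,0.3],[0,0,0,0,0,0.9,0.3],[0,0,0,0,0,0.9,0.3]]'
python3 -m jog '[[0,0,0,0,0,0.9,0.3],[0,0,0,0,0,0.9,0.3],[0,0,0,0,0,0.9,0.3],[0,0,0,0,0,0.28,0.3],[0,0,0,0,0,0,0.3]]'
python3 -m jog '[[0,0,0,0,0,0,-1],[0,0,0,0,0,0,-1],[0,0,0,0,0,0,-1],[0,0,0,0,0,0,-1]]' 60
python3 -m jog '[[0,0,0,0,0,-0.5,-1],[0,0,0,0,0,-0.5,-1],[0,0,0,0,0,0,-1],[0,0,0,0,0,0,-1]]'
python3 go.py .5703 .2643 .26
```

```text
t: 8.7
tool_pos: [0.4394, 0.0493, 0.1707]
tool_rot: [-3.138, 0.135, -0.001]
contact_force: [-0.6, -0.4, -0.2]
opening: 0.0554
grip_force: 0.0
t: 9.32
tool_pos: [0.4386, 0.0494, 0.0818]
tool_rot: [-3.139, 0.135, 0.001]
contact_force: [0.4, -0.7, -0.1]
opening: 0.0551
grip_force: 0.0
t: 9.82
tool_pos: [0.4393, 0.0494, 0.0833]
tool_rot: [-3.139, 0.135, -0.004]
contact_force: [-0.1, 0.1, 6.3]
opening: 0.0268
grip_force: 58.8
t: 10.32
tool_pos: [0.438, 0.0494, 0.1118]
tool_rot: [3.139, -0.135, -0.0]
contact_force: [-0.4, -0.3, -2.6]
opening: 0.0269
grip_force: 59.1
t10.3 pos [0.438  0.0494 0.1118] turn/5deg [ 0.    0.   -0.01] now-axes [ 3.78 -7.52 -4.94] after-turn [ 3.79 -7.51 -4.94] F [-0.4 -0.3 -2.6] open 0.0269 grip 59.1
```

```bash
python3 go.py .6207 -.2924 .21
```

```text
t10.3 pos [0.438  0.0494 0.1118] turn/5deg [ 0.    0.   -0.01] now-axes [ 7.04 10.83 -3.28] after-turn [ 7.03 10.84 -3.27] F [-0.4 -0.3 -2.6] open 0.0269 grip 59.1
```

```bash
python3 -m jog '[[0,0,0,0,0,-0.97,-1],[0,0,0,0,0,-0.97,-1],[0,0,0,0,0,-0.97,-1],[0,0,0,0,0,-0.97,-1],[0,0,0,0.4,0.4,0,-1]]'
python3 -m jog '[[0,0,0,0.6,0.9,0,-1],[0,0,0,0.6,0.9,0,-1],[0,0,0,0.6,0.9,0,-1],[0,0,0,0.6,0.9,0,-1],[0,0,0,0.6,0.9,0,-1]]'
python3 -m jog '[[0,0,0,0.6,0.9,0,-1],[0,0,0,0.6,0.9,0,-1],[0,0,0,0.6,0.9,0,-1],[0,0,0,0.6,0.9,0,-1],[0,0,0,0.6,0.9,0,-1]]'
python3 -m jog '[[0,0,0,0.6,0.9,0,-1],[0,0,0,0,0.5,0,-1],[0,0,0,0,0,0,-1]]'
python3 go.py .6207 -.2924 .092
```

```text
t: 10.95
tool_pos: [0.4505, 0.0363, 0.2304]
tool_rot: [3.139, -0.133, 0.007]
contact_force: [0.1, 0.5, -1.7]
opening: 0.0268
grip_force: 59.4
t: 11.58
tool_pos: [0.527, -0.1075, 0.2253]
tool_rot: [-3.138, 0.136, 0.006]
contact_force: [0.6, 0.5, -1.6]
opening: 0.027
grip_force: 59.3
t: 12.2
tool_pos: [0.6048, -0.2497, 0.2247]
tool_rot: [-3.137, 0.136, 0.006]
contact_force: [-0.5, 0.1, -1.2]
opening: 0.0266
grip_force: 59.3
t: 12.58
tool_pos: [0.6185, -0.2923, 0.2261]
tool_rot: [-3.137, 0.137, 0.005]
contact_force: [0.7, -0.0, -2.4]
opening: 0.0269
grip_force: 59.4
t12.6 pos [ 0.6185 -0.2923  0.2261] turn/5deg [-0.02  0.03 -0.03] now-axes [0.09 0.   4.47] after-turn [ 0.07 -0.    4.47] F [ 0.7 -0.  -2.4] open 0.0269 grip 59.4
```

Empty (about 1.5 N). I'll lower it into the far cell, release it and retreat.

```bash
python3 -m jog '[[0,0,0,0.08,0,0.9,-1],[0,0,0,0,0,0.9,-1],[0,0,0,0,0,0.9,-1],[0,0,0,0,0,0.9,-1],[0,0,0,0,0,0.6,-1]]'
python3 -m jog '[[0,0,0,0,0,0.3,-1],[0,0,0,0,0,0.1,-1],[0,0,0,0,0,0,-1]]'
python3 -m jog '[[0,0,0,0,0,0,0.1],[0,0,0,0,0,0,0.1],[0,0,0,0,0,0,0.1],[0,0,0,0,0,-0.9,0.1],[0,0,0,0,0,-0.9,0.1]]'
python3 -m jog '[[0,0,0,0,0,-0.9,0.3],[0,0,0,0,0,-0.9,0.3],[0,0,0,-0.9,0,-0.5,0.3],[0,0,0,0,0,0,0.3]]'
python3 - <<'E'
from h import *
snap('top','top2.png');snap('scene','s2.png')
E
python3 go.py .4359 -.0521 .22
```

```text
t: 13.2
tool_pos: [0.6209, -0.2902, 0.1003]
tool_rot: [-3.137, 0.134, 0.003]
contact_force: [0.5, -0.0, -1.7]
opening: 0.0269
grip_force: 59.5
t: 13.58
tool_pos: [0.6225, -0.2919, 0.0912]
tool_rot: [3.138, -0.135, 0.002]
contact_force: [0.3, 0.1, -0.8]
opening: 0.0266
grip_force: 59.5
t: 14.2
tool_pos: [0.6218, -0.2915, 0.1446]
tool_rot: [-3.138, 0.135, 0.001]
contact_force: [-0.2, 0.2, 0.1]
opening: 0.0467
grip_force: 0.0
t: 14.7
tool_pos: [0.5953, -0.2899, 0.2157]
tool_rot: [3.137, -0.136, 0.005]
contact_force: [0.6, -0.9, 0.1]
opening: 0.0553
grip_force: 0.0
t14.8 pos [ 0.5953 -0.2893  0.2132] turn/5deg [-0.   -0.   -0.02] now-axes [-5.97 -7.42 -0.23] after-turn [-5.96 -7.43 -0.23] F [-0.5  0.  -0.5] open 0.0554 grip 0.0
```

View pics/s2.png

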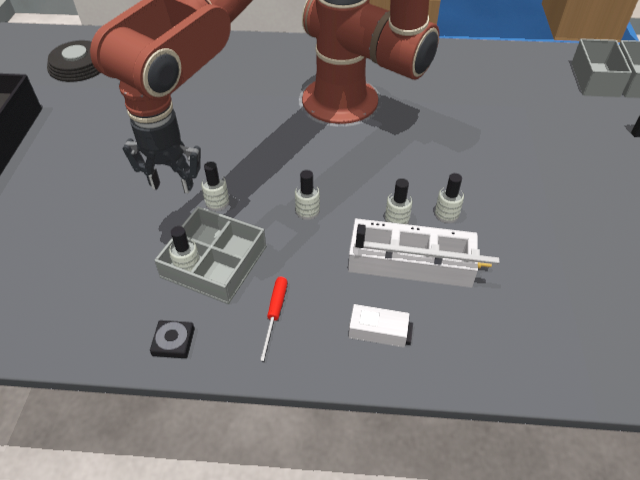

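The first one stands in its cell at (182,250), and the other four are where they were. Next is E, the nearest.

```bash
python3 go.py .4236 -.2678 .083
```

```text
t14.8 pos [ 0.5953 -0.2893  0.2132] turn/5deg [-0.   -0.   -0.02] now-axes [-5.76 -0.22  4.34] after-turn [-5.76 -0.23  4.34] F [-0.5  0.  -0.5] open 0.0554 grip 0.0
```

```bash
python3 -m jog '[[0,0,0,-0.96,-0.04,0,0.3],[0,0,0,-0.96,-0.04,0,0.3],[0,0,0,-0.96,-0.04,0,0.3],[0,0,0,-0.96,-0.04,0,0.3],[0,0,0,-0.96,-0.04,0,0.3]]'
python3 -m jog '[[0,0,0,-0.96,-0.03,0,0.3],[0,0,0,0,0,0.8,0.3],[0,0,0,0,0,0.9,0.3],[0,0,0,0,0,0.9,0.3],[0,0,0,0,0,0.9,0.3]]'
python3 -m jog '[[0,0,0,0,0,0.84,0.3],[0,0,0,0,0,0,0.3],[0,0,0,0,0,0,-1],[0,0,0,0,0,0,-1],[0,0,0,0,0,0,-1]]' 
python3 -m jog '[[0,0,0,0,0,0,-1],[0,0,0,0,0,-0.5,-1],[0,0,0,0,0,-0.5,-1],[0,0,0,0,0,0,-1],[0,0,0,0,0,0,-1]]'
python3 go.py .5703 .2643 .27;python3 go.py .6486 -.2164 .23
```

```text
t: 15.42
tool_pos: [0.4515, -0.2706, 0.212]
tool_rot: [-3.137, 0.134, 0.002]
contact_force: [0.5, 0.1, -0.3]
opening: 0.0556
grip_force: 0.0
t: 16.05
tool_pos: [0.4236, -0.2673, 0.1064]
tool_rot: [-3.138, 0.135, 0.002]
contact_force: [0.5, 0.5, 0.3]
opening: 0.0556
grip_force: 0.0
t: 16.68
tool_pos: [0.4244, -0.2682, 0.0845]
tool_rot: [3.137, -0.135, 0.003]
contact_force: [0.6, 0.8, 2.5]
opening: 0.0265
grip_force: 59.0
t: 17.3
tool_pos: [0.4234, -0.2676, 0.1131]
tool_rot: [-3.139, 0.135, 0.0]
contact_force: [-0.4, 1.0, -0.8]
opening: 0.0262
grip_force: 59.1
t17.3 pos [ 0.4234 -0.2676  0.1131] turn/5deg [-0.    0.   -0.01] now-axes [  3.36 -18.08  -5.23] after-turn [  3.38 -18.08  -5.23] F [-0.4  1.  -0.8] open 0.0262 grip 59.1
t17.3 pos [ 0.4234 -0.2676  0.1131] turn/5deg [-0.    0.   -0.01] now-axes [ 7.33 -2.34 -3.9 ] after-turn [ 7.33 -2.33 -3.9 ] F [-0.4  1.  -0.8] open 0.0262 grip 59.1
```

```bash
python3 -m jog '[[0,0,0,0,0,-0.98,-1],[0,0,0,0,0,-0.98,-1],[0,0,0,0,0,-0.98,-1],[0,0,0,0,0,-0.98,-1],[0,0,0,0.9,-0.3,0,-1]]'
python3 -m jog '[[0,0,0,0.9,-0.29,0,-1],[0,0,0,0.9,-0.29,0,-1],[0,0,0,0.9,-0.29,0,-1],[0,0,0,0.9,-0.29,0,-1],[0,0,0,0.9,-0.29,0,-1]]'
python3 -m jog '[[0,0,0,0.97,-0.29,0,-1],[0,0,0,0.97,-0.29,0,-1],[0,0,0,0,0,0,-1],[0,0,0,0,0,0,-1]]'
python3 go.py .6486 -.2164 .092
```

```text
t: 17.92
tool_pos: [0.4519, -0.2622, 0.2336]
tool_rot: [3.135, -0.138, 0.006]
contact_force: [0.3, 0.3, -2.0]
opening: 0.0262
grip_force: 59.2
t: 18.55
tool_pos: [0.5899, -0.2287, 0.2294]
tool_rot: [-3.138, 0.135, 0.003]
contact_force: [1.1, -0.9, -1.4]
opening: 0.0267
grip_force: 59.2
t: 19.05
tool_pos: [0.6482, -0.2168, 0.2296]
tool_rot: [-3.138, 0.135, 0.003]
contact_force: [0.0, -0.1, -1.1]
opening: 0.0269
grip_force: 59.2
t19.1 pos [ 0.6482 -0.2168  0.2296] turn/5deg [-0.    0.02 -0.01] now-axes [ 0.02 -0.01  4.59] after-turn [ 0.01 -0.02  4.59] F [ 0.  -0.1 -1.1] open 0.0269 grip 59.2
```

```bash
python3 -m jog '[[0,0,0,0,0,0.9,-1],[0,0,0,0,0,0.9,-1],[0,0,0,0,0,0.9,-1],[0,0,0,0,0,0.9,-1],[0,0,0,0,0,0.7,-1]]'
python3 -m jog '[[0,0,0,0,0,0.25,-1],[0,0,0,0,0,0.08,-1],[0,0,0,0,0,0,-1]]'
python3 -m jog '[[0,0,0,0,0,0,0.1],[0,0,0,0,0,0,0.1],[0,0,0,0,0,0,0.1],[0,0,0,0,0,-0.9,0.1],[0,0,0,0,0,-0.9,0.1]]'
python3 -m jog '[[0,0,0,0,0,-0.9,0.3],[0,0,0,0,0,-0.9,0.3],[0,0,0,-0.9,0,-0.9,0.3],[0,0,0,0,0,0,0.3]]'
python3 - <<'E'
from h import *
snap('scene','s3.png')
a=cv2.imread('pics/s2.png').astype(int);b=cv2.imread('pics/s3.png')
d=(np.abs(a-b).sum(2)>60).astype(np.uint8)
for n,(u,v) in dict(D=(307,185),B=(400,195),A=(453,190)).items(): print(n,d[v-20:v+35,u-20:u+20].sum())
E
python3 go.py .4359 -.0521 .083
```

```text
t: 19.68
tool_pos: [0.6477, -0.217, 0.1003]
tool_rot: [-3.138, 0.136, 0.002]
contact_force: [-0.3, 0.2, -1.9]
opening: 0.0265
grip_force: 59.2
t: 20.05
tool_pos: [0.6496, -0.2172, 0.093]
tool_rot: [3.138, -0.135, 0.003]
contact_force: [-0.6, 1.2, -1.5]
opening: 0.0269
grip_force: 59.2
t: 20.68
tool_pos: [0.6487, -0.2167, 0.146]
tool_rot: [-3.138, 0.135, 0.001]
contact_force: [0.2, -0.9, -0.6]
opening: 0.0469
grip_force: 0.0
t: 21.18
tool_pos: [0.6228, -0.2151, 0.2305]
tool_rot: [3.136, -0.135, 0.009]
contact_force: [0.6, -0.2, 0.3]
opening: 0.0556
grip_force: 0.0
D 173
B 0
A 0
t21.2 pos [ 0.6226 -0.2149  0.2283] turn/5deg [ 0.01 -0.04 -0.02] now-axes [-6.68 -4.87  4.82] after-turn [-6.66 -4.88  4.84] F [-0.4  0.  -0.5] open 0.0554 grip 0.0
```

```bash
python3 - <<'E'
import cv2
cv2.imwrite('pics/c4.png',cv2.resize(cv2.imread('pics/s3.png')[140:320,140:340],None,fx=3,fy=3,interpolation=cv2.INTER_CUBIC))
E
```

```text
(no output)
```

View pics/c4.png

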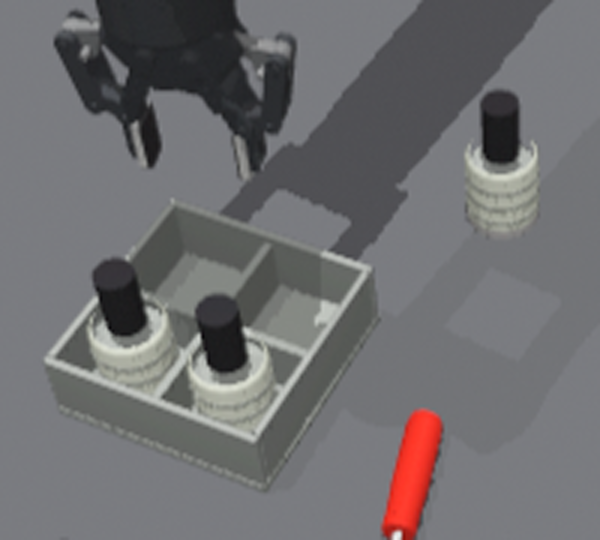

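Two cartridges stand upright in cells, and D's stem top is still at (306,172), so the difference was only shadow. Next I grasp D.

```bash
python3 -c "
from h import *;print(proj('scene',[.4359,-.0521,.12]))"
python3 -m jog '[[0,0,0,-0.95,-0.7,0,0.3],[0,0,0,-0.95,-0.7,0,0.3],[0,0,0,-0.95,-0.7,0,0.3],[0,0,0,-0.95,-0.7,0,0.3],[0,0,0,-0.95,-0.7,0,0.3]]'
python3 -m jog '[[0,0,0,-0.96,-0.7,0,0.3],[0,0,0,-0.96,-0.68,0,0.3],[0,0,0,0,0,0.9,0.3],[0,0,0,0,0,0.9,0.3],[0,0,0,0,0,0,0.3]]'
python3 go.py .4359 -.0521 .083
```

```text
[305.80226409 174.79921412]
t: 21.85
tool_pos: [0.4881, -0.0968, 0.2249]
tool_rot: [-3.138, 0.135, 0.004]
contact_force: [1.0, 0.4, 0.2]
opening: 0.0557
grip_force: 0.0
t: 22.48
tool_pos: [0.4333, -0.0507, 0.1691]
tool_rot: [-3.137, 0.134, 0.011]
contact_force: [-0.4, -1.2, -0.4]
opening: 0.0556
grip_force: 0.0
t22.5 pos [ 0.4333 -0.0507  0.1691] turn/5deg [-0.02  0.08 -0.01] now-axes [0.11 0.04 2.87] after-turn [0.09 0.04 2.87] F [-0.4 -1.2 -0.4] open 0.0556 grip 0.0
```

```bash
python3 -m jog '[[0,0,0,0.08,0.03,0.95,0.3],[0,0,0,0,0,0.95,0.3],[0,0,0,0,0,0.95,0.3],[0,0,0,0,0,0,0.3],[0,0,0,0,0,0,-1]]'
python3 -m jog '[[0,0,0,0,0,0,-1],[0,0,0,0,0,0,-1],[0,0,0,0,0,0,-1]]' 
python3 -m jog '[[0,0,0,0,0,-0.5,-1],[0,0,0,0,0,-0.5,-1],[0,0,0,0,0,0,-1],[0,0,0,0,0,0,-1]]'
python3 go.py .5703 .2643 .25;python3 go.py .5726 -.1884 .23
```

```text
t: 23.1
tool_pos: [0.4387, -0.053, 0.0888]
tool_rot: [3.138, -0.135, 0.003]
contact_force: [0.4, -0.2, 0.1]
opening: 0.0388
grip_force: 0.0
t: 23.48
tool_pos: [0.4391, -0.0527, 0.0895]
tool_rot: [3.139, -0.135, 0.006]
contact_force: [0.7, 3.0, 5.4]
opening: 0.0265
grip_force: 59.3
t: 23.98
tool_pos: [0.4371, -0.0526, 0.1169]
tool_rot: [-3.139, 0.135, 0.001]
contact_force: [0.3, 0.1, -7.0]
opening: 0.027
grip_force: 59.6
t24.0 pos [ 0.4371 -0.0526  0.1169] turn/5deg [-0.    0.01 -0.01] now-axes [  3.51 -10.9   -4.44] after-turn [  3.53 -10.9   -4.44] F [ 0.3  0.1 -7. ] open 0.027 grip 59.6
t24.0 pos [ 0.4371 -0.0526  0.1169] turn/5deg [-0.    0.01 -0.01] now-axes [ 4.88  4.12 -3.77] after-turn [ 4.88  4.13 -3.77] F [ 0.3  0.1 -7. ] open 0.027 grip 59.6
```

D is full (7 N), so I carry it to pocket 1.

```bash
python3 -m jog '[[0,0,0,0,0,-0.9,-1],[0,0,0,0,0,-0.9,-1],[0,0,0,0,0,-0.9,-1],[0,0,0,0,0,-0.9,-1],[0,0,0,0,0,-0.9,-1]]' >/dev/null
python3 -m jog '[[0,0,0,0.29,-0.91,0,-1],[0,0,0,0.29,-0.91,0,-1],[0,0,0,0.29,-0.91,0,-1],[0,0,0,0.29,-0.91,0,-1],[0,0,0,0.29,-0.91,0,-1]]'
python3 -m jog '[[0,0,0,0.29,-0.91,0,-1],[0,0,0,0.29,-0.91,0,-1],[0,0,0,0.29,-0.91,0,-1],[0,0,0,0.29,-0.91,0,-1],[0,0,0,0.29,-0.91,0,-1]]'
python3 -m jog '[[0,0,0,0.3,-0.9,0,-1],[0,0,0,0.3,-0.9,0,-1],[0,0,0,0,0,0,-1],[0,0,0,0,0,0,-1]]'
python3 go.py .5703 .2643 .165
```

```text
t: 25.22
tool_pos: [0.4923, 0.0805, 0.2509]
tool_rot: [3.138, -0.135, -0.004]
contact_force: [0.2, -0.0, -6.3]
opening: 0.0268
grip_force: 60.4
t: 25.85
tool_pos: [0.5474, 0.2126, 0.2506]
tool_rot: [3.138, -0.135, -0.004]
contact_force: [0.3, 0.4, -6.0]
opening: 0.0264
grip_force: 60.4
t: 26.35
tool_pos: [0.5697, 0.2637, 0.2509]
tool_rot: [3.137, -0.135, -0.004]
contact_force: [-0.0, 0.1, -7.6]
opening: 0.0261
grip_force: 60.7
t26.4 pos [0.5697 0.2637 0.2509] turn/5deg [ 0.02  0.03 -0.01] now-axes [ 0.03 -0.03  2.86] after-turn [ 0.02 -0.02  2.86] F [-0.   0.1 -7.6] open 0.0261 grip 60.7
```

```bash
python3 -m jog '[[0,0,0,0.03,-0.03,0.9,-1],[0,0,0,0,0,0.9,-1],[0,0,0,0,0,0.9,-1],[0,0,0,0,0,0.12,-1],[0,0,0,0,0,0,-1]]'
python3 - <<'E'
from h import *
snap('scene','s4.png');snap('top','top4.png')
z=lambda f,u,v:cv2.resize(cv2.imread('pics/'+f)[v:v+120,u:u+100],None,fx=4,fy=4,interpolation=cv2.INTER_CUBIC)
cv2.imwrite('pics/c5.png',np.hstack([z('s4.png',400,160),z('top4.png',120,190)]))
K,R,t=cam('scene')
# predicted pixel of lowest body outline if centred: bottom circle & shoulder circle left/right extremes
P1=np.array([.5703,.2643]);zb=status.get_obs()['tool_pos'][2]-.0895
th=np.linspace(0,6.28,60)
for h,rr in((zb,.028),(zb+.07,.028)):
    q=np.array([proj('scene',[P1[0]+rr*np.cos(k),P1[1]+rr*np.sin(k),h]) for k in th]); print((np.array([q.min(0),q.max(0)])-[400,160])*4)
print((proj('scene',[*P1,.06])-[400,160])*4)
E
```

```text
t: 26.98
tool_pos: [0.5713, 0.2646, 0.1682]
tool_rot: [3.139, -0.136, 0.0]
contact_force: [0.4, 0.9, -6.4]
opening: 0.0264
grip_force: 60.6
[[160.2783328  287.29702375]
 [271.05410463 371.22360453]]
[[182.32574138 195.05411438]
 [298.40535602 279.95559051]]
[208.79572112 353.63558842]
```

View pics/c5.png

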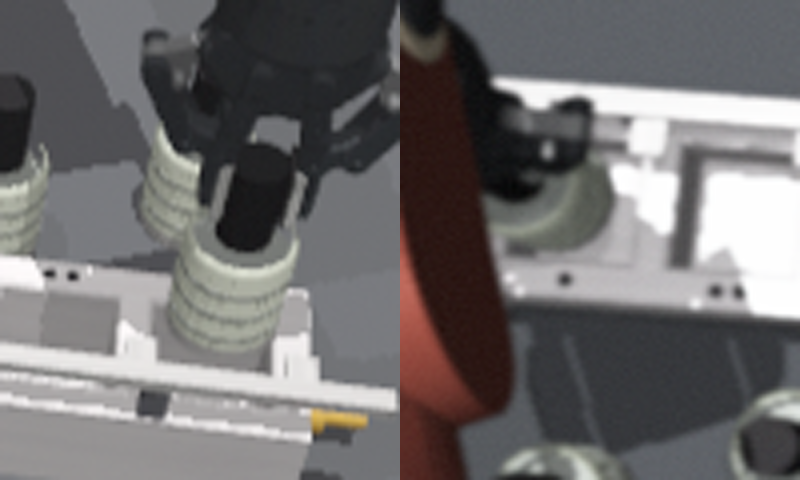

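```bash
python3 - <<'E'
from h import *
zb=.168-.0895; th=np.linspace(0,6.28,90)
def ext(n,o,h,rr,d):
    q=np.array([proj(n,[.5703+d+rr*np.cos(k),.2643+rr*np.sin(k),h]) for k in th]); return ((np.array([q.min(0),q.max(0)])-o)*4).round().astype(int).tolist()
for d in(0,-.004):
    print(d,'top shoulder',ext('top',[120,190],zb+.07,.028,d),'bot',ext('top',[120,190],zb+.005,.028,d))
    print('  scene stemtop',ext('scene',[400,160],zb+.12,.014,d),'sh',ext('scene',[400,160],zb+.07,.028,d),'bot',ext('scene',[400,160],zb+.005,.028,d))
c=np.array([.5635,.1845]);yd=np.array([.0845,.9964]);xd=np.array([yd[1],-yd[0]])
for x,y in((-.031,.049),(-.031,.111),(-.05,.13),(-.0403,.08),(-.0403,.005),(.05,.13)):
    print(x,y,'scene',((proj('scene',[*(c+x*xd+y*yd),.06])-[400,160])*4).round(),'top',((proj('top',[*(c+x*xd+y*yd),.06])-[120,190])*4).round())
# other known: stem A
print('A',((proj('scene',[.4465,.1534,.12])-[400,160])*4).round())
E
```

```text
0 top shoulder [[54, 107], [179, 230]] bot [[101, 133], [217, 248]]
  scene stemtop [[229, 147], [289, 190]] sh [[182, 197], [298, 282]] bot [[161, 283], [272, 367]]
-0.004 top shoulder [[54, 116], [179, 239]] bot [[101, 141], [217, 256]]
  scene stemtop [[228, 141], [288, 184]] sh [[181, 192], [297, 276]] bot [[161, 277], [272, 361]]
-0.031 0.049 scene [150. 301.] top [229. 264.]
-0.031 0.111 scene [269. 316.] top [103. 255.]
-0.05 0.13 scene [306. 293.] top [ 59. 291.]
-0.0403 0.08 scene [210. 295.] top [164. 279.]
-0.0403 0.005 scene [ 67. 278.] top [316. 290.]
0.05 0.13 scene [308. 442.] top [85. 91.]
A [ 3. 92.]
```

Predicted and seen outlines agree to about 1 mm: shoulder 182–298 against 178–298, dot (67,278) against (61,274). I lower gently and watch the force.

```bash
python3 -m jog '[[0,0,0,0,0,0.4,-1],[0,0,0,0,0,0.4,-1],[0,0,0,0,0,0.4,-1],[0,0,0,0,0,0,-1]]'
python3 go.py .5703 .2643 .0995
```

```text
t: 27.58
tool_pos: [0.5711, 0.2646, 0.1299]
tool_rot: [3.138, -0.135, -0.001]
contact_force: [3.6, -0.5, -7.7]
opening: 0.0266
grip_force: 60.7
t27.6 pos [0.5711 0.2646 0.1299] turn/5deg [ 0.01  0.01 -0.01] now-axes [-0.02  0.01  1.01] after-turn [-0.02  0.01  1.01] F [ 3.6 -0.5 -7.7] open 0.0266 grip 60.7
```

The part touches the -x wall (+3.6 N), so I shift 2 mm to +x and continue.

```bash
python3 -m jog '[[0,0,0,0.07,0,0,-1],[0,0,0,0,0,0.4,-1],[0,0,0,0,0,0.3,-1],[0,0,0,0,0,0.2,-1],[0,0,0,0,0,0,-1]]'
python3 go.py .5703 .2643 .0995
```

```text
t: 28.2
tool_pos: [0.5726, 0.2646, 0.1036]
tool_rot: [3.138, -0.135, -0.003]
contact_force: [0.1, -0.0, -6.8]
opening: 0.026
grip_force: 60.9
t28.2 pos [0.5726 0.2646 0.1036] turn/5deg [ 0.01  0.02 -0.01] now-axes [-0.08  0.02  0.14] after-turn [-0.08  0.02  0.14] F [ 0.1 -0.  -6.8] open 0.026 grip 60.9
```

```bash
python3 -m jog '[[0,0,0,0,0,0.14,-1],[0,0,0,0,0,0.05,-1],[0,0,0,0,0,0,-1]]'
python3 -m jog '[[0,0,0,0,0,0,0],[0,0,0,0,0,0,0],[0,0,0,0,0,0,0],[0,0,0,0,0,0,0]]'
python3 -m jog '[[0,0,0,0,0,-0.9,0],[0,0,0,0,0,-0.9,0],[0,0,0,0,0,-0.9,0],[0,0,0,0,0,-0.9,0],[0,0,0,0,0,-0.9,0]]'
python3 -m jog '[[0,0,0,-0.9,0,0,0.3],[0,0,0,-0.9,0,0,0.3],[0,0,0,0,0,0,0.3]]'
python3 - <<'E'
from h import *
snap('scene','s5.png');snap('top','top5.png')
z=lambda f,u,v:cv2.resize(cv2.imread('pics/'+f)[v:v+150,u:u+130],None,fx=3,fy=3,interpolation=cv2.INTER_CUBIC)
cv2.imwrite('pics/c6.png',np.hstack([z('s5.png',370,150),z('top5.png',120,190)]))
E
python3 go.py .4465 .1534 .083;python3 go.py .4221 .2701 .083
```

```text
t: 28.58
tool_pos: [0.5735, 0.2649, 0.0996]
tool_rot: [-3.138, 0.135, -0.001]
contact_force: [-0.8, 0.1, -4.9]
opening: 0.0264
grip_force: 61.2
t: 29.08
tool_pos: [0.5736, 0.2649, 0.0995]
tool_rot: [-3.138, 0.135, -0.001]
contact_force: [0.5, 0.1, 0.1]
opening: 0.0425
grip_force: 0.0
t: 29.7
tool_pos: [0.5733, 0.2648, 0.235]
tool_rot: [-3.139, 0.135, -0.0]
contact_force: [0.6, 1.2, -0.2]
opening: 0.0429
grip_force: 0.0
t: 30.08
tool_pos: [0.5186, 0.2697, 0.2343]
tool_rot: [-3.139, 0.133, -0.001]
contact_force: [-0.0, 0.3, 0.4]
opening: 0.0548
grip_force: 0.0
t30.2 pos [0.5199 0.2694 0.2342] turn/5deg [-0.   -0.01 -0.01] now-axes [-2.11  4.06  5.04] after-turn [-2.11  4.06  5.04] F [-0.   0.9  0.1] open 0.0555 grip 0.0
t30.2 pos [0.5199 0.2694 0.2342] turn/5deg [-0.   -0.01 -0.01] now-axes [-3.25  0.26  5.04] after-turn [-3.25  0.25  5.04] F [-0.   0.9  0.1] open 0.0555 grip 0.0
```

View pics/c6.png

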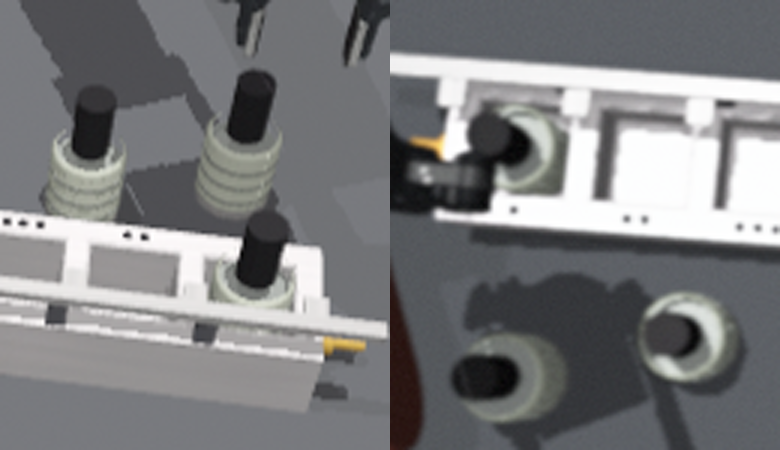

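Pocket 1 is filled and D sits home. A and B have not moved. Now A.

```bash
python3 -m jog '[[0,0,0,-0.9,0.07,0,0.3],[0,0,0,-0.9,0.07,0,0.3],[0,0,0,-0.9,0.07,0,0.3],[0,0,0,-0.55,0.05,0,0.3],[0,0,0,0,0,0,0.3]]' >/dev/null
python3 -m jog '[[0,0,0,0,0,0.9,0.3],[0,0,0,0,0,0.9,0.3],[0,0,0,0,0,0,0.3],[0,0,0,0,0,0,0.3]]'
python3 go.py .4221 .2701 .086
```

```text
t: 31.3
tool_pos: [0.4227, 0.2702, 0.1811]
tool_rot: [-3.138, 0.135, -0.002]
contact_force: [0.6, 0.4, 0.9]
opening: 0.0555
grip_force: 0.0
t31.3 pos [0.4227 0.2702 0.1811] turn/5deg [-0.01 -0.01 -0.02] now-axes [-0.02  0.01  3.17] after-turn [-0.02  0.    3.17] F [0.6 0.4 0.9] open 0.0555 grip 0.0
```

```bash
python3 -m jog '[[0,0,0,0,0,0.9,0.3],[0,0,0,0,0,0.9,0.3],[0,0,0,0,0,0.9,0.3],[0,0,0,0,0,0.45,0.3],[0,0,0,0,0,0,0.3]]' >/dev/null
python3 -m jog '[[0,0,0,0,0,0,-1],[0,0,0,0,0,0,-1],[0,0,0,0,0,0,-1],[0,0,0,0,0,0,-1]]' 
python3 -m jog '[[0,0,0,0,0,-0.5,-1],[0,0,0,0,0,-0.5,-1],[0,0,0,0,0,0,-1],[0,0,0,0,0,0,-1]]'
python3 go.py .5645 .1850 .25; python3 go.py .5726 -.1884 .25
```

```text
t: 32.42
tool_pos: [0.4229, 0.2707, 0.0874]
tool_rot: [-3.137, 0.135, -0.005]
contact_force: [0.1, 0.9, 6.0]
opening: 0.0266
grip_force: 59.7
t: 32.92
tool_pos: [0.4213, 0.2698, 0.115]
tool_rot: [3.138, -0.135, -0.001]
contact_force: [-0.4, 0.5, -7.3]
opening: 0.0263
grip_force: 60.1
t32.9 pos [0.4213 0.2698 0.115 ] turn/5deg [ 0.01  0.01 -0.02] now-axes [ 5.    2.41 -4.5 ] after-turn [ 5.    2.41 -4.5 ] F [-0.4  0.5 -7.3] open 0.0263 grip 60.1
t32.9 pos [0.4213 0.2698 0.115 ] turn/5deg [ 0.01  0.01 -0.02] now-axes [ 6.33 14.78 -4.5 ] after-turn [ 6.32 14.79 -4.5 ] F [-0.4  0.5 -7.3] open 0.0263 grip 60.1
```

A is full too, so it goes to pocket 2.

```bash
python3 -m jog '[[0,0,0,0,0,-0.9,-1],[0,0,0,0,0,-0.9,-1],[0,0,0,0,0,-0.9,-1],[0,0,0,0,0,-0.9,-1],[0,0,0,0,0,-0.9,-1]]' >/dev/null
python3 -m jog '[[0,0,0,0.83,0.4,0,-1],[0,0,0,0.83,0.4,0,-1],[0,0,0,0.83,0.4,0,-1],[0,0,0,0.83,0.4,0,-1],[0,0,0,0.83,0.4,0,-1]]' >/dev/null
python3 -m jog '[[0,0,0,0.83,0.4,0,-1],[0,0,0,0,0,0,-1],[0,0,0,0,0,0,-1],[0,0,0,0,0,0.8,-1],[0,0,0,0,0,0.8,-1]]' >/dev/null
python3 -m jog '[[0,0,0,0,0,0.8,-1],[0,0,0,0,0,0,-1],[0,0,0,0,0,0,-1]]'
python3 go.py .5645 .1850 .13
```

```text
t: 35.17
tool_pos: [0.5645, 0.1859, 0.1795]
tool_rot: [-3.138, 0.134, -0.002]
contact_force: [0.3, -0.4, -6.3]
opening: 0.0265
grip_force: 60.3
t35.2 pos [0.5645 0.1859 0.1795] turn/5deg [-0.01 -0.01 -0.01] now-axes [-0.    0.03  1.65] after-turn [0.   0.03 1.65] F [ 0.3 -0.4 -6.3] open 0.0265 grip 60.3
```

```bash
python3 -m jog '[[0,0,0,0,0.03,0.5,-1],[0,0,0,0,0,0.4,-1],[0,0,0,0,0,0.3,-1],[0,0,0,0,0,0,-1]]'
python3 -m jog '[[0,0,0,0,0,0.2,-1],[0,0,0,0,0,0.2,-1],[0,0,0,0,0,0,-1],[0,0,0,0,0,0,-1]]'
python3 go.py .5645 .1850 .0974
```

```text
t: 35.67
tool_pos: [0.5641, 0.1844, 0.1414]
tool_rot: [3.138, -0.135, -0.001]
contact_force: [1.0, -0.2, -6.9]
opening: 0.0262
grip_force: 60.6
t: 36.17
tool_pos: [0.5643, 0.1845, 0.1305]
tool_rot: [3.139, -0.135, -0.0]
contact_force: [0.6, 0.2, -7.1]
opening: 0.0266
grip_force: 60.6
t36.2 pos [0.5643 0.1845 0.1305] turn/5deg [ 0.    0.   -0.01] now-axes [ 0.01 -0.02  1.1 ] after-turn [ 0.01 -0.02  1.1 ] F [ 0.6  0.2 -7.1] open 0.0266 grip 60.6
```

```bash
python3 -m jog '[[0,0,0,0,0,0.4,-1],[0,0,0,0,0,0.4,-1],[0,0,0,0,0,0.2,-1],[0,0,0,0,0,0,-1]]'
python3 -m jog '[[0,0,0,0,0,0.1,-1],[0,0,0,0,0,0.05,-1],[0,0,0,0,0,0,-1]]'
python3 -m jog '[[0,0,0,0,0,0,0],[0,0,0,0,0,0,0],[0,0,0,0,0,0,0],[0,0,0,0,0,0,0]]'
python3 -m jog '[[0,0,0,0,0,-0.9,0],[0,0,0,0,0,-0.9,0],[0,0,0,0,0,-0.9,0],[0,0,0,0,0,-0.9,0],[0,0,0,0,0,-0.9,0]]' >/dev/null
python3 -m jog '[[0,0,0,-0.9,0,0,0.3],[0,0,0,-0.9,-0.9,0,0.3],[0,0,0,0,-0.9,0,0.3],[0,0,0,0,-0.9,0,0.3],[0,0,0,0,0,0,0.3]]' >/dev/null
python3 - <<'E'
from h import *
snap('scene','s6.png');snap('top','top6.png')
z=lambda f,u,v:cv2.resize(cv2.imread('pics/'+f)[v:v+150,u:u+130],None,fx=3,fy=3,interpolation=cv2.INTER_CUBIC)
cv2.imwrite('pics/c7.png',np.hstack([z('s6.png',370,150),z('top6.png',150,190)]))
E
python3 go.py .4465 .1534 .086
```

```text
t: 36.67
tool_pos: [0.564, 0.1844, 0.0995]
tool_rot: [3.138, -0.135, -0.001]
contact_force: [0.8, -0.5, -7.8]
opening: 0.0262
grip_force: 60.7
t: 37.05
tool_pos: [0.5649, 0.1847, 0.0978]
tool_rot: [-3.139, 0.135, -0.002]
contact_force: [-2.8, -0.9, 4.4]
opening: 0.0266
grip_force: 61.7
t: 37.55
tool_pos: [0.5643, 0.1846, 0.0959]
tool_rot: [-3.139, 0.135, -0.0]
contact_force: [-0.0, 0.3, -0.2]
opening: 0.043
grip_force: 0.0
t38.9 pos [0.5174 0.2696 0.2308] turn/5deg [ 0.01  0.   -0.01] now-axes [-2.02  4.06  4.83] after-turn [-2.03  4.06  4.83] F [ 0.1 -0.3 -0. ] open 0.0553 grip 0.0
```

View pics/c7.png

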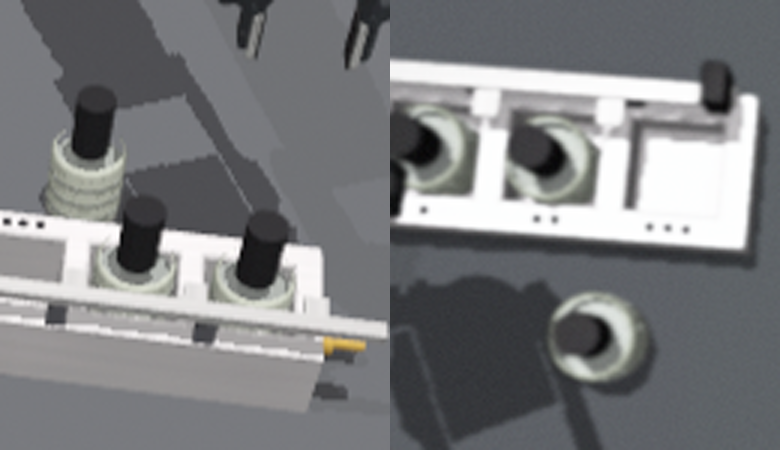

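Two are seated, and B is unchanged at top-crop (578,336). Now B.

```bash
python3 -m jog '[[0,0,0,-0.5,0.95,0,0.3],[0,0,0,-0.5,0.95,0,0.3],[0,0,0,-0.5,0.95,0,0.3],[0,0,0,-0.5,0.95,0,0.3],[0,0,0,-0.03,0.26,0,0.3]]' >/dev/null
python3 -m jog '[[0,0,0,0,0,0.9,0.3],[0,0,0,0,0,0.9,0.3],[0,0,0,0,0,0,0.3],[0,0,0,0,0,0,0.3]]' >/dev/null
python3 go.py .4465 .1534 .086
```

```text
t40.0 pos [0.4471 0.1539 0.1781] turn/5deg [-0.   -0.01 -0.02] now-axes [-0.02  0.02  3.07] after-turn [-0.02  0.02  3.07] F [-0.2  0.1 -0.9] open 0.0557 grip 0.0
```

```bash
python3 -m jog '[[0,0,0,-0.02,0.02,0.9,0.3],[0,0,0,0,0,0.9,0.3],[0,0,0,0,0,0.9,0.3],[0,0,0,0,0,0.35,0.3],[0,0,0,0,0,0,0.3]]' >/dev/null
python3 -m jog '[[0,0,0,0,0,0,-1],[0,0,0,0,0,0,-1],[0,0,0,0,0,0,-1],[0,0,0,0,0,0,-1]]' 
python3 -m jog '[[0,0,0,0,0,-0.5,-1],[0,0,0,0,0,-0.5,-1],[0,0,0,0,0,0,-1],[0,0,0,0,0,0,-1]]'
python3 go.py .5572 .1053 .25; python3 go.py .5726 -.1884 .25
```

```text
t: 41.15
tool_pos: [0.4469, 0.1537, 0.0872]
tool_rot: [-3.137, 0.135, -0.005]
contact_force: [-0.4, 2.7, 6.4]
opening: 0.027
grip_force: 59.0
t: 41.65
tool_pos: [0.4455, 0.1531, 0.1154]
tool_rot: [3.139, -0.135, -0.0]
contact_force: [-0.5, 0.3, -2.1]
opening: 0.0266
grip_force: 59.0
t41.6 pos [0.4455 0.1531 0.1154] turn/5deg [ 0.    0.   -0.01] now-axes [ 3.85  1.27 -4.49] after-turn [ 3.85  1.27 -4.49] F [-0.5  0.3 -2.1] open 0.0266 grip 59.0
t41.6 pos [0.4455 0.1531 0.1154] turn/5deg [ 0.    0.   -0.01] now-axes [ 5.2  10.98 -4.49] after-turn [ 5.19 10.99 -4.49] F [-0.5  0.3 -2.1] open 0.0266 grip 59.0
```

B is empty, so it goes to the crate cell at (0.573, -0.188).

```bash
python3 -m jog '[[0,0,0,0,0,-0.9,-1],[0,0,0,0,0,-0.9,-1],[0,0,0,0,0,-0.9,-1],[0,0,0,0,0,-0.9,-1],[0,0,0,0,0,-0.9,-1]]' >/dev/null
python3 -m jog '[[0,0,0,0.43,0.91,0,-1],[0,0,0,0.43,0.91,0,-1],[0,0,0,0.43,0.91,0,-1],[0,0,0,0.43,0.91,0,-1],[0,0,0,0.43,0.91,0,-1]]' >/dev/null
python3 -m jog '[[0,0,0,0.43,0.91,0,-1],[0,0,0,0.43,0.91,0,-1],[0,0,0,0.43,0.91,0,-1],[0,0,0,0.43,0.91,0,-1],[0,0,0,0.43,0.91,0,-1]]' >/dev/null
python3 -m jog '[[0,0,0,0.43,0.95,0,-1],[0,0,0,0.43,0.95,0,-1],[0,0,0,0,0,0,-1],[0,0,0,0,0,0,-1]]'
python3 go.py .5726 -.1884 .0942
```

```text
t: 44.02
tool_pos: [0.5711, -0.1884, 0.2495]
tool_rot: [-3.138, 0.135, 0.003]
contact_force: [0.5, -0.1, -1.7]
opening: 0.0266
grip_force: 59.3
t44.0 pos [ 0.5711 -0.1884  0.2495] turn/5deg [-0.01  0.02 -0.02] now-axes [0.06 0.   5.18] after-turn [ 0.05 -0.    5.18] F [ 0.5 -0.1 -1.7] open 0.0266 grip 59.3
```

```bash
python3 -m jog '[[0,0,0,0.05,0,0.9,-1],[0,0,0,0,0,0.9,-1],[0,0,0,0,0,0.9,-1],[0,0,0,0,0,0.9,-1],[0,0,0,0,0,0.9,-1]]' 
python3 -m jog '[[0,0,0,0,0,0.4,-1],[0,0,0,0,0,0.25,-1],[0,0,0,0,0,0,-1]]'
python3 -m jog '[[0,0,0,0,0,0,0.1],[0,0,0,0,0,0,0.1],[0,0,0,0,0,0,0.1],[0,0,0,0,0,-0.9,0.1],[0,0,0,0,0,-0.9,0.1]]' >/dev/null
python3 -m jog '[[0,0,0,0,0,-0.9,0],[0,0,0,0,0,-0.9,0],[0,0,0,0,-0.9,-0.9,0],[0,0,0,0,-0.9,0,0],[0,0,0,0,-0.9,0,0]]' >/dev/null
python3 -m jog '[[0,0,0,0,-0.9,0,0],[0,0,0,0,-0.9,0,0],[0,0,0,0,-0.9,0,0],[0,0,0,0,0,0,0],[0,0,0,0,0,0,0]]' >/dev/null
python3 - <<'E'
from h import *
snap('scene','s7.png');snap('top','top7.png')
cv2.imwrite('pics/c8.png',cv2.resize(cv2.imread('pics/top7.png')[160:340,125:485],None,fx=2.2,fy=2.2,interpolation=cv2.INTER_CUBIC))
E
python3 go.py .5976 .0725 .100
```

```text
t: 44.65
tool_pos: [0.5728, -0.1877, 0.1146]
tool_rot: [-3.138, 0.133, 0.0]
contact_force: [0.7, -0.1, -1.9]
opening: 0.0266
grip_force: 59.4
t: 45.02
tool_pos: [0.5732, -0.1888, 0.0963]
tool_rot: [3.139, -0.134, 0.0]
contact_force: [0.2, 0.3, -0.7]
opening: 0.0266
grip_force: 59.4
t47.0 pos [ 0.587  -0.0284  0.2311] turn/5deg [ 0.   -0.   -0.02] now-axes [ 0.06 -3.38  4.37] after-turn [ 0.07 -3.38  4.37] F [0.3 0.5 0.3] open 0.0426 grip 0.0
```

View pics/c8.png

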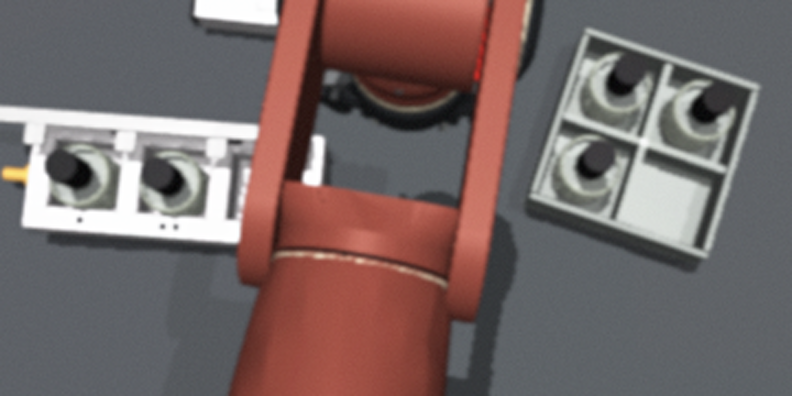

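Three empties are in cells and two full ones are seated. Now I pinch the lock handle.

```bash
python3 -m jog '[[0,0,0,0,-0.85,0,0],[0,0,0,0,-0.85,0,0],[0,0,0,0.03,-0.85,0,0],[0,0,0,0.03,-0.83,0,0],[0,0,0,0,0,0,0]]' >/dev/null
python3 -m jog '[[0,0,0,0,0,0.9,0],[0,0,0,0,0,0.9,0],[0,0,0,0,0,0.9,0],[0,0,0,0,0,0.9,0],[0,0,0,0,0,0.7,0]]'
python3 -m jog '[[0,0,0,0,0,0,-1],[0,0,0,0,0,0,-1],[0,0,0,0,0,0,-1],[0,0,0,0,0,0,-1],[0,0,0,0,0,0,-1]]' 60
python3 go.py .5942 .0316 .102
```

```text
t: 48.25
tool_pos: [0.5971, 0.072, 0.1006]
tool_rot: [3.138, -0.137, -0.002]
contact_force: [-0.5, 0.4, 0.2]
opening: 0.0423
grip_force: 0.0
t: 48.88
tool_pos: [0.5971, 0.0718, 0.1019]
tool_rot: [3.136, -0.135, -0.001]
contact_force: [-1.2, -4.9, -5.8]
opening: 0.0153
grip_force: 60.5
t48.9 pos [0.5971 0.0718 0.1019] turn/5deg [ 0.03  0.01 -0.02] now-axes [ 0.02  1.34 -0.  ] after-turn [ 0.02  1.34 -0.  ] F [-1.2 -4.9 -5.8] open 0.0153 grip 60.5
```

```bash
python3 -m jog '[[0,0,0,0,0.4,0,-1],[0,0,0,0,0.4,0,-1],[0,0,0,0,0.4,0,-1],[0,0,0,0,0.14,0,-1],[0,0,0,0,0,0,-1]]'
python3 -m jog '[[0,0,0,0,0.1,0,-1],[0,0,0,0,0.07,0,-1],[0,0,0,0,0,0,-1]]'; python3 go.py .5942 .0316 .102
```

```text
t: 49.5
tool_pos: [0.5938, 0.032, 0.1019]
tool_rot: [3.137, -0.136, -0.001]
contact_force: [-0.1, -2.7, -7.2]
opening: 0.0153
grip_force: 60.3
t: 49.88
tool_pos: [0.5937, 0.0318, 0.1018]
tool_rot: [-3.132, 0.133, -0.001]
contact_force: [4.0, 14.2, -8.1]
opening: 0.0152
grip_force: 60.3
t49.9 pos [0.5937 0.0318 0.1018] turn/5deg [-0.08 -0.   -0.01] now-axes [ 0.02  0.01 -0.01] after-turn [ 0.02  0.01 -0.01] F [ 4.  14.2 -8.1] open 0.0152 grip 60.3
```

The bar moved 40 mm and is hard against its stop (14 N). I release, retreat and check.

```bash
python3 -m jog '[[0,0,0,0,-0.1,0,-1],[0,0,0,0,0,0,0],[0,0,0,0,0,0,0],[0,0,0,0,0,0,0],[0,0,0,0,0,-0.9,0]]' >/dev/null
python3 -m jog '[[0,0,0,0,0,-0.9,0],[0,0,0,0,0,-0.9,0],[0,0,0,0,0,-0.9,0],[0,0,0,-0.9,0,-0.5,0],[0,0,0,-0.9,0.5,0,0]]' >/dev/null
python3 -m jog '[[0,0,0,-0.9,0.9,0,0],[0,0,0,-0.9,0.9,0,0],[0,0,0,-0.9,0.9,0,0],[0,0,0,-0.9,0.9,0,0],[0,0,0,0,0,0,0]]'
python3 - <<'E'
from h import *
snap('scene','s8.png')
cv2.imwrite('pics/c9.png',cv2.resize(cv2.imread('pics/s8.png')[120:390,130:530],None,fx=2,fy=2,interpolation=cv2.INTER_CUBIC))
E
```

```text
t: 51.75
tool_pos: [0.421, -0.0788, 0.2257]
tool_rot: [3.138, -0.14, 0.003]
contact_force: [0.6, 0.7, 0.8]
opening: 0.0422
grip_force: 0.0
```

View pics/c9.png

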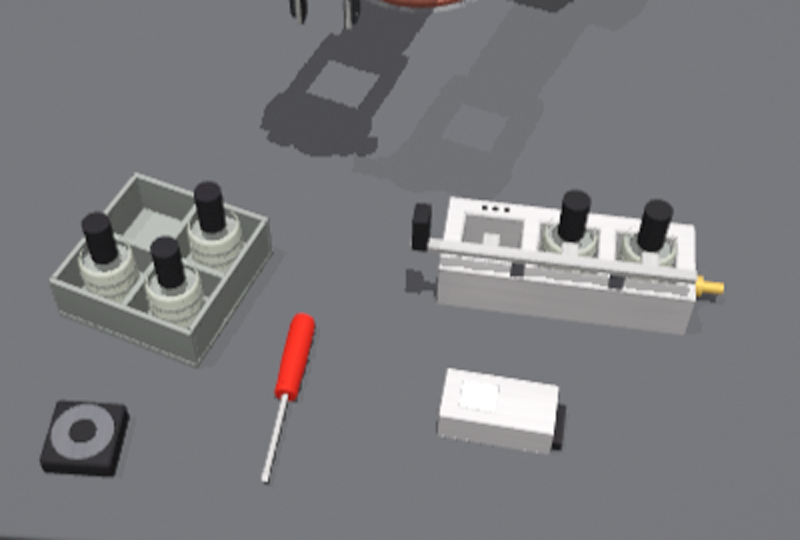

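The final picture shows both full cartridges seated under the bar's tabs, the bar home, three empties upright in separate cells, and the screwdriver and supply where they were. I hand it in.

```bash
python3 -c "
from station import finish_job
print(finish_job())"
```

```text
the job is handed in; nothing more can be done
None
```

The job is handed in, and no verdict came back: two full cartridges are in pockets 1 and 2, three empties are in separate crate cells, the lock bar is home against its stop, and the bystanders were not touched.

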